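Tighten the transformer nut down its well

ROBOT

A 6-joint arm with a two-finger parallel gripper is mounted at the origin on the work surface. World frame = base frame: x ahead of the robot, y to its left, z up, the work surface at z = 0. Lengths are in mm, angles in rad, forces in N, time in s.
With the tool pointing down it reaches from about 275 to 750 mm from the base axis. Payload 10.2 kg.
Tool frame: the origin (TCP) lies between the finger pads; the fingertips stand 25 mm ahead of it and the grasp point (between the pads) lies 6 mm ahead of it (tip_reach is the z of the fingertips in the tool frame, in mm); z points along the fingers, y is the direction in which the jaws open and shut (so a half turn about z gives the same grasp; the last joint's range is limited). The gripper opens to 88 mm and grips with 3 to 60 N. Pads are 18 mm wide; open, the fingers measure 123 mm over their backs; the gripper's body (75 mm by 187 mm) begins 45 mm behind the grasp point.
Start: joints at [-1.447, 0.313, 1.498, -0, 1.331, -0.223], TCP at [178.43, -493.755, 263.72] pointing down, gripper open.
Joint ranges: [-2.94, 2.94], [-0.97, 2.17], [0.19, 2.56], [-1.23, 4.37], [0.02, 3.11], [-2.88, 2.88]. Speed limits (rad/s): [2.39, 2.39, 3.01, 3.14, 3.14, 3.14].

INTERFACE

Orientations are given as [roll, pitch, yaw] about the fixed x, y, z axes, in that order (R = Rz(yaw) Ry(pitch) Rx(roll)).
In Python, from rig import get_obs, snapshot, job_done, spot_in, mark_of, tip_reach gives the robot as it stands. The module is installed in compiled form; this text tells all that it offers.
- The arm moves only by the tool apply_moves, never from a script. Its argument "plan" is a list of rows, each an object of numbers: "claw": the opening, from 0 (shut) to 1 (fully open); "x", "y", "z": the shift along the tool's x, y, z in m; "turn": the turn about the tool's z in degrees. In form: [{"claw": .., "x": .., "y": .., "z": .., "turn": ..}, ...]. A call has exactly 10 rows; each row is the pose to reach, as a shift and turn from the pose measured when the call began, along the tool's axes at that moment; what a row does not reach only later rows make up. A row lasts 1/8 s, in which the tool goes at most 62.5 mm and 10.7 degrees, less where a joint would pass 70% of its speed; a pose out of reach is approached as far as the arm can. A call with a gripper value outside its range is refused whole. The fingers move at their own pace and stop on an object; "newtons" is the grip in N (left out, the last holds). Time passes only in rows, so rows that repeat a pose let the fingers close, or fill a call up. It gives the time, the measured TCP pose, the force and the opening at its end, in the units of the state.
- get_obs(): the state, without advancing time (a new reading comes with each control period).
- snapshot(name): name is "side" or "top"; returns a dict with "frame" (384x512x3 uint8, red, green, blue), "K" (3x3 intrinsics, pixels), "extrinsics" (4x4, takes a point from world to camera coordinates). Camera axes: x right, y up, looking along -z (the intrinsics and any distortion apply to the point x, -y, -z); pixel columns grow to the right and rows downward; lengths in mm; the calibration is good to about 2 mm. A picture is of the moment at which its call begins. There is no depth.
- job_done(): hands the job in, once; it reports no verdict.
Trained networks look in a picture, given as the dict that the camera call returned (one of the last four; its "shot" number tells which), for a name from the list of things; names that differ only in an ending like _2 or _b are one class to them, and where a whole thing is asked for, a point or a joint stands for the part that bears it (a point fixed in the world has none). Each returns a list of dicts, best first, with "conf" (0 to 1); they miss things now and then, are a little off and sometimes report something else, mostly with a low value. They report only what shows in the picture. A call takes as long as a camera call. They do not tell look-alikes from the thing itself.
- spot_in(picture, label): "location" ([column, row] in pixels, amid what is visible of it).
- mark_of(picture, label): "location" ([column, row] in pixels: a listed point, or the origin of a listed thing).
The state is a dict: "t": time; "qpos": joint angles; "qd": joint speeds; "joint_torque": joint torques, N m; "tcp_pos": TCP position; "tool_rot": TCP orientation; "ft_force": force on the tool from outside, world axes, zero at the start; "moment": the same for the moment, N m; "grip_width": finger opening in mm.
Only numpy, scipy, OpenCV 4.12 (cv2) and the standard library are available. Lean on these libraries where they do the work, as an engineer would, in place of code of your own. Each camera call takes 0.05 s, during which the arm holds its last target. There are 200 camera calls.

TASK

Take the red-handled socket driver from the blue stand, lower it down the well in the middle of the copper transformer and feel for the square nut at the bottom until the socket drops fully over it. Pressing only gently, turn the nut clockwise until it comes up firm at about half a newton metre (never as much as one), then put the driver back upright in its own hole in the stand, let go, and leave everything else where it is.

Things in the scene. Friction and masses are not known exactly. Their poses are not given: they have to be found in the camera images.
- driver_grip (a point): Centre of the driver's red square grip (24 x 24 mm, 60 mm tall; flats face this point's x and y; z up the driver), 135 mm above the socket's mouth. Below it a round steel shaft 14 mm across, then the socket. The driver is 169 mm tall, 0.2 to 0.4 kg, and stands loose in its hole at any yaw.
- driver_mouth (a point): Centre of the socket's open mouth at the foot of the driver; axes as the grip's. The socket is a square tube 29 mm wide outside (39 mm over the corners), with a square cavity 23 mm wide and 24 mm deep whose sides face x and y.
- well_mouth (a point): Centre of the open top of the transformer's round well: 44 mm bore. z up. The transformer is a copper-coloured ring 130 mm across, its top level with this point, about 91 mm above the table (winding ridges 1 mm higher), fixed to an aluminium chassis 220 x 240 mm. The other parts on the chassis are lower than the ring.
- well_bottom (a point): Centre of the well's bottom, 67 mm below its mouth: upper face of the steel washer (41 mm) under the nut, unloaded. The socket fits over the nut within about 9 degrees of square and 1.5 mm of centre (at most a quarter turn of search). Fully seated, the socket's mouth rests on the washer, here or lower by as much as the pad has sunk; on top of the nut it stands 10 mm higher than that.
- nut (a joint): The square brass nut, 20 mm wide, 10 mm tall, on the well's axis, with 6 mm of 12 mm stud above it; its yaw is unknown (any angle, not told by this value or by the chassis). Value: its turn on the stud, rad, growing clockwise from above (tightening); starts 0.1 to 0.5, hard stop when tight at 1.1. Running friction 0.06 N m.
- pad_twist (a joint): Elastic twist of the rubber pad under the nut, rad, clockwise positive, 0 unloaded: it shows the torque on the nut, 4 N m per rad (0.5 N m twists it 0.125; 1 N m 0.25). It springs back when let go.
- hole (a point): Floor centre of the driver's own hole in the blue stand: a round blind hole 44 mm across, 22 mm deep, its floor 8 mm above the table, the stand's top 30 mm above the table. Stand 70 x 170 mm; z up, y along the stand. The stand is fixed. The driver's mouth rests on this point at the start and at the end.
- screw_driver: Bystander: yellow-handled screwdriver, 23 mm thick and 105 mm tall, standing in the other hole of the stand, 90 mm from the driver along the stand's +y; origin at its foot.
- pliers: Bystander: blue-handled pliers, 125 mm long, lying on the table; origin under the pivot.
- flat_driver: Bystander: orange-handled screwdriver lying on the table; origin under its middle.
- solder_spool: Bystander: grey spool, 60 mm across, 45 mm tall; origin under its centre.
- pocket_meter: Bystander: yellow hand-held meter 150 x 75 x 32 mm lying on the table; origin under its centre.
- mug: Bystander: white mug, 80 mm across, 90 mm tall; origin under its centre.
- board_vise: Bystander: blue and black circuit-board holder, 166 x 130 x 80 mm, with a green board; origin under its centre.
- driver: The socket driver as a whole; origin at the centre of the socket's mouth, axes as the grip's.
- pad_sink (a joint): How far the rubber pad under the nut is squashed by the push on it, m, 0 unloaded: 3 N per mm. More than 6 mm (18 N) harms it; it is hard at 9 mm.
- chassis: The aluminium chassis with the transformer on it; origin under the chassis' centre, the well at x -20, y +30 mm from it. Fixed.
Mind the look-alikes: they are no part of the job. Of the things shaped like the driver, the bare steel one is meant. Leave any turquoise look-alike of the part that bears hole alone.

How it is judged (in metres and radians):
On the way, in this order (a step that is already met when the one before it is completed fails the run):
1. the socket is seated fully over the nut at the bottom of the well (mouth within 3 mm of the washer's rest height or lower, within 5 mm of the axis) (z of driver_mouth in the frame of well_bottom below 0.003 m and horizontal distance between driver_mouth and well_bottom below 0.005 m), for 0.1 s.
2. the nut is turned to its tight stop with at least 0.3 N m, the socket on it (z of driver_mouth in the frame of well_bottom below 0.004 m and horizontal distance between driver_mouth and well_bottom below 0.005 m and value of joint nut above 1.06 rad and value of joint pad_twist above 0.075 rad), for 0.1 s.
At the end, for the whole second after the job is handed in: The nut is at its tight stop (within 0.06 rad) and unloaded; the driver stands upright (within 0.1 rad), at rest and released, in its own hole in the stand, its mouth on the hole's floor (within 4 mm) and within 8 mm of the hole's centre (value of joint nut above 1.04 rad and value of joint pad_twist below 0.03 rad and horizontal distance between driver_mouth and hole below 0.008 m and z of driver_mouth in the frame of hole below 0.004 m and angle between driver_mouth's own z axis and vertical below 0.1 rad and linear speed of driver below 0.02 m/s); the robot touches nothing.
It fails at once if the nut is overtightened (1 N m or more) (value of joint pad_twist above 0.25 rad).
It fails at once if the nut is pressed down with more than 18 N (pad sunk by more than 6 mm) (value of joint pad_sink above 0.006 m).
It fails at once if the driver is forced against the transformer or chassis with more than 25 N (contact force between driver and chassis above 25 N).
It fails at once if a bystander is moved by more than 30 mm (distance of any of screw_driver, pliers, flat_driver, solder_spool, pocket_meter, mug, board_vise from where it was at the start of the episode above 0.03 m).
It also fails if it takes over 61 s, if anything falls off the work surface, if the arm or the gripper's body presses on something with over 40 N, if the wrist force passes 120 N, or if a joint passes its speed limit or range.

## Working session

There is one attempt and no reset: what is moved stays moved. The work goes in short steps, Python scripts to look and compute and a tool call to move; the robot and the scene stay as the last step left them, time stands still between calls to the robot, and variables do not carry over. Pictures are saved under pics/ and viewed, about 8 in all and at most 12, crops included, and the job is handed in when it is done.

Besides the shell and the picture viewer there is one more tool, called as name([rows], argument=value, ...), one row to a line, values as JSON. apply_moves: Moves the arm, as the interface text tells. Its arguments: {"type":"object","properties":{"plan":{"type":"array"},"newtons":{"type":"number"}},"required":["plan"]}

```bash
mkdir -p pics; cat > h.py <<'E'
import numpy as np, cv2
from rig import *
def shot(n,name=None):
    p=snapshot(n)
    if name: cv2.imwrite('pics/'+name+'.png',p['frame'][:,:,::-1])
    return p
def proj(p,X):
    X=np.atleast_2d(X).astype(float); E=np.array(p['extrinsics']); c=X@E[:3,:3].T+E[:3,3]
    c=c*[1,-1,-1]; u=c@np.array(p['K']).T; return u[:,:2]/u[:,2:]
def ray(p,uv):
    E=np.array(p['extrinsics']);R=E[:3,:3];o=-R.T@E[:3,3]
    d=np.linalg.inv(np.array(p['K']))@[uv[0],uv[1],1]; d=R.T@(d*[1,-1,-1]); return o,d/np.linalg.norm(d)
def onz(p,uv,z):
    o,d=ray(p,uv); return o+d*(z-o[2])/d[2]
def tri(rs):
    A=0;b=0
    for o,d in rs:
        M=np.eye(3)-np.outer(d,d);A=A+M;b=b+M@o
    return np.linalg.solve(A,b)
E
python3 - <<'E'
from h import *
print(get_obs())
a=shot('top','top0');b=shot('side','side0')
print([k for k in a]); 
for n,p in(('top',a),('side',b)):
    print(n,np.round(p['K'],1).tolist(),np.round(p['extrinsics'],3).tolist())
    for l in['driver_grip','driver_mouth','well_mouth','well_bottom','hole','screw_driver','chassis','nut']:
        print(l,[(np.round(x['location'],1).tolist(),round(x['conf'],2)) for x in mark_of(p,l)[:4]])
cv2.imwrite('pics/both0.png',cv2.resize(np.hstack([a['frame'],b['frame']])[:,:,::-1],(800,300)))
E
```

```text
{'t': 0.0, 'qpos': array([-1.44734165e+00,  3.13441208e-01,  1.49844019e+00,  5.26304400e-06,
        1.33097159e+00, -2.23398826e-01]), 'qd': array([-0.00050319, -0.00012338, -0.00129246, -0.00061701,  0.0005423 ,
        0.00082126]), 'joint_torque': array([ 3.16535779e-04, -4.02214801e+01, -2.52270967e+01,  6.94236718e-02,
        3.52816901e-02, -9.17399984e-05]), 'tcp_pos': array([ 178.43226193, -493.5232374 ,  263.16437004]), 'tool_rot': array([-3.14036477e+00, -2.84205561e-04,  3.46852071e-01]), 'ft_force': array([ 1.33123347,  0.17731153, -0.92513982]), 'moment': array([-0.03476387,  0.01534225,  0.03841775]), 'grip_width': 88.50548976343538}
['frame', 'K', 'extrinsics', 'shot']
top [[384.6, 0.0, 253.2], [0.0, 384.6, 190.9], [0.0, 0.0, 1.0]] [[0.021, -1.0, 0.011, -41.717], [0.993, 0.023, 0.115, -583.247], [-0.115, 0.008, 0.993, -1256.451], [0.0, 0.0, 0.0, 1.0]]
driver_grip [([309.7, 184.3], 0.62), ([398.1, 247.3], 0.54), ([345.6, 166.5], 0.48)]
driver_mouth [([337.3, 174.1], 0.61), ([304.0, 190.6], 0.59), ([311.7, 144.8], 0.39)]
well_mouth [([110.4, 171.0], 0.64), ([181.7, 199.2], 0.58)]
well_bottom [([185.0, 202.2], 0.55)]
hole [([300.8, 192.8], 0.97), ([299.2, 248.5], 0.87)]
screw_driver [([277.5, 192.4], 0.51)]
chassis [([184.6, 201.9], 0.73), ([194.1, 204.6], 0.56)]Traceback (most recent call last):
  File "<stdin>", line 8, in <module>
ValueError: it knows: board_vise, chassis, driver, driver_grip, driver_mouth, flat_driver, hole, mug, pliers, pocket_meter, screw_driver, solder_spool, well_bottom, well_mouth
```

View pics/top0.png

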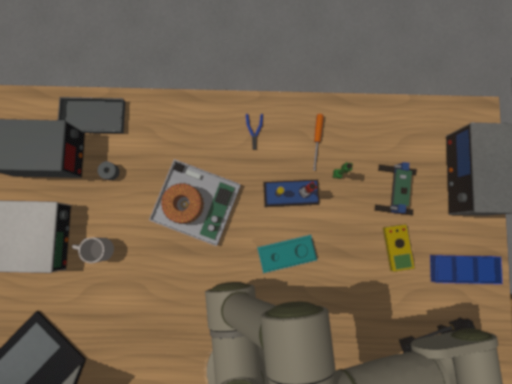

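View pics/side0.png

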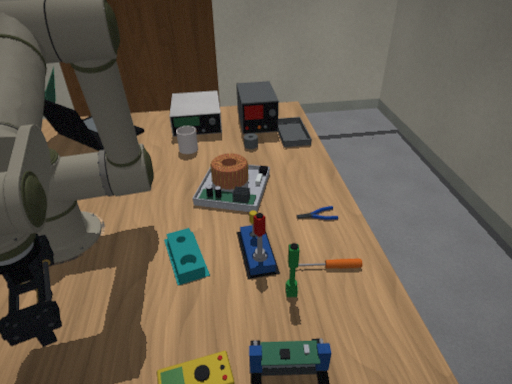

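The top view shows the blue stand at (291,193), with the red-handled driver at about (308,187) and the yellow screwdriver at (281,190). The transformer is at (182,202). Look-alikes are the green driver at (343,170) and the turquoise stand at (287,253). The steel, red-handled driver in the blue stand fits the description, so I'll measure it and confirm with a crop.

```bash
cat > m.py <<'E'
from h import *
a=shot('top');b=shot('side')
near={'driver_grip':[(308,185),(260,225)],'driver_mouth':[(303,192),(260,256)],'well_mouth':[(182,202),(230,163)],'well_bottom':[(182,202),(230,185)],'hole':[(303,192),(260,257)],'screw_driver':[(280,192),(252,235)]}
R={}
for l,g in near.items():
    rs=[];u=[]
    for p,q in zip((a,b),g):
        m=mark_of(p,l); print(l,[(np.round(x['location'],1).tolist(),round(x['conf'],2)) for x in m[:4]])
        m=[x for x in m if np.hypot(*(np.array(x['location'])-q))<20]
        if m:
            x=min(m,key=lambda x:np.hypot(*(np.array(x['location'])-q)));rs.append(ray(p,x['location']));u.append((p,x['location']))
    if len(rs)==2:
        X=tri(rs);R[l]=X;print('  ->',X.round(1),[ (proj(p,X)[0]-w).round(1).tolist() for p,w in u])
z={'driver_grip':143,'driver_mouth':8,'hole':8,'well_mouth':91,'well_bottom':24,'screw_driver':8}
c=a['frame'][140:260,140:360];d=b['frame'][140:290,190:320]
im=np.hstack([cv2.resize(c,(550,300),interpolation=2),cv2.resize(d,(250,300),interpolation=2)]) 
cv2.imwrite('pics/c1.png',im[:,:,::-1])
print(np.round(b['K'],1).tolist(),np.round(b['extrinsics'],3).tolist())
E
python3 m.py
```

```text
driver_grip [([308.1, 186.3], 0.68)]
driver_grip [([257.8, 224.6], 0.8), ([292.8, 256.6], 0.8)]
  -> [ 586.9 -197.3  138.1] [[-0.0, 1.0], [1.2, -0.2]]
driver_mouth [([335.6, 173.8], 0.72), ([307.3, 191.8], 0.54)]
driver_mouth [([258.0, 262.6], 0.76), ([260.3, 259.8], 0.69), ([292.0, 294.7], 0.65), ([230.4, 162.0], 0.35)]
  -> [ 586.7 -212.6   20.9] [[0.0, -0.0], [-0.0, 0.0]]
well_mouth [([181.8, 195.6], 0.63), ([253.4, 134.4], 0.62)]
well_mouth [([231.8, 165.9], 0.77)]
  -> [552.1 202.6  71.8] [[-0.0, 2.1], [1.9, -0.3]]
well_bottom [([185.0, 202.7], 0.65), ([394.0, 191.7], 0.51), ([309.6, 186.3], 0.42)]
well_bottom [([230.7, 179.1], 0.88)]
  -> [539.4 200.8  15.9] [[-0.0, 0.4], [0.4, -0.1]]
hole [([303.7, 191.9], 0.78), ([308.2, 184.5], 0.64), ([298.3, 247.6], 0.56)]
hole [([190.7, 267.7], 0.89), ([258.8, 259.6], 0.8)]
  -> [ 585.6 -201.7   10.9] [[-0.0, 0.5], [0.5, -0.1]]
screw_driver [([275.5, 193.9], 0.56)]
screw_driver [([253.8, 240.7], 0.67)]
  -> [ 581.1 -106.6   -6.8] [[0.0, -0.3], [-0.3, 0.1]]
[[376.5, 0.0, 254.8], [0.0, 376.5, 188.1], [0.0, 0.0, 1.0]] [[0.991, -0.133, -0.019, -594.214], [0.093, 0.581, 0.809, -146.787], [-0.096, -0.803, 0.588, -1169.604], [0.0, 0.0, 0.0, 1.0]]
```

View pics/c1.png

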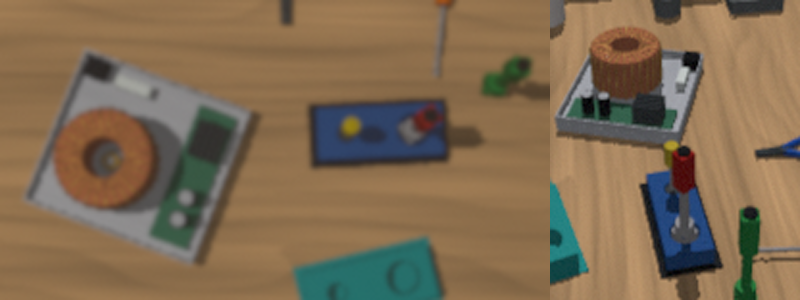

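The crop confirms it: red-handled steel driver in the blue stand's −y hole, well at crop (105,158). Next I'll refine the positions by fitting model silhouettes.

```bash
cat > fit.py <<'E'
from h import *
from scipy.optimize import least_squares
def hullimg(p,P,roi,S=8,s=0.8):
    x0,y0,x1,y1=roi;u=(proj(p,P)-[x0,y0]+.5)*S
    im=np.zeros(((y1-y0)*S,(x1-x0)*S),np.float32)
    h=cv2.convexHull(u.astype(np.float32))
    cv2.fillPoly(im,[np.round(h*16).astype(np.int32)],1.0,cv2.LINE_AA if False else 8,4)
    im=cv2.resize(im,(x1-x0,y1-y0),interpolation=cv2.INTER_AREA); return cv2.GaussianBlur(im,(0,0),s)
def box(x,y,z0,z1,w,l,yaw):
    c,s=np.cos(yaw),np.sin(yaw)
    return np.array([[x+c*i*w/2-s*j*l/2,y+s*i*w/2+c*j*l/2,z] for i in(-1,1) for j in(-1,1) for z in(z0,z1)])
def cyl(x,y,z0,z1,r):
    t=np.linspace(0,2*np.pi,40);return np.vstack([np.c_[x+r*np.cos(t),y+r*np.sin(t),0*t+z] for z in(z0,z1)])
def soft(p,roi,kind):
    x0,y0,x1,y1=roi;f=p['frame'][y0:y1,x0:x1].astype(float);r,g,b=f[...,0],f[...,1],f[...,2]
    v={'red':r-np.maximum(g,b),'blue':b-np.maximum(r,0)}[kind]
    return v
E
cat > f1.py <<'E'
from fit import *
a=shot('top');b=shot('side')
# red grip
ra=(296,172,324,204);rb=(245,205,275,242)
da=soft(a,ra,'red');db=soft(b,rb,'red')
for d in(da,db): d[:]=np.clip((d-25)/(np.percentile(d,97)-25),0,1.2)
best=[]
for yaw0 in np.radians(np.arange(-45,45,7.5)):
    def res(q):
        P=box(q[0],q[1],q[2]-30,q[2]+30,24,24,yaw0)
        A=hullimg(a,P,ra);B=hullimg(b,P+[q[3],q[4],0],rb)
        return np.r_[(A-da).ravel(),(B-db).ravel(),np.array(q[3:])/20,(q[2]-143)/20]
    s=least_squares(res,[586,-199,143,0,0],diff_step=3e-3,x_scale=[1,1,1,1,1])
    best.append((s.cost,np.degrees(yaw0),s.x))
for c in best: print('grip',round(c[0],3),c[1],c[2].round(1))
# stand
ra=(255,172,328,214);d=soft(a,ra,'blue')
d=(d>25).astype(np.uint8);d=cv2.morphologyEx(d,cv2.MORPH_CLOSE,np.ones((3,3)))
cn=max(cv2.findContours(d,0,2)[0],key=cv2.contourArea)
mr=cv2.minAreaRect(cn+np.array([ra[0],ra[1]]));bx=cv2.boxPoints(mr)
W=np.array([onz(a,u,30)[:2] for u in bx]);print('stand rect',W.round(1).tolist(),W.mean(0).round(1),np.linalg.norm(np.diff(W,axis=0),axis=1).round(1))
# ring
f=a['frame'];h=cv2.cvtColor(f,cv2.COLOR_RGB2HSV)
roi=f[178:228,155:210].astype(float)
m=((roi[...,0]-roi[...,2]>45)&(roi[...,0]>1.5*roi[...,1])).astype(np.uint8)
cn=max(cv2.findContours(m,cv2.RETR_EXTERNAL,2)[0],key=cv2.contourArea)
e=cv2.fitEllipse(cv2.convexHull(cn));print('ring px',np.array(e[0])+[155,178],e[1]);X=onz(a,np.array(e[0])+[155,178],91);print('well(top view)',X.round(1))
r2=b['frame'][150:195,200:258].astype(float)
m2=((r2[...,0]-r2[...,2]>45)&(r2[...,0]>1.5*r2[...,1])).astype(np.uint8)
ys,xs=np.nonzero(m2);print('side ring box',xs.min()+200,xs.max()+200,ys.min()+150,ys.max()+150)
for dx in(0,):
    P=proj(b,cyl(X[0],X[1],28,91,65));print('pred',P.min(0),P.max(0))
# bore
g=cv2.cvtColor(f,cv2.COLOR_RGB2GRAY)
E
python3 f1.py
```

```text
grip 59.539 -45.0 [ 587.2 -201.6  144.9    0.     0. ]
grip 59.86 -37.5 [ 587.9 -200.5  142.8    0.     0. ]
grip 60.129 -29.999999999999996 [ 587.7 -200.8  142.5    0.     0. ]
grip 59.458 -22.5 [ 587.6 -200.1  141.2    0.     0. ]
grip 60.636 -14.999999999999998 [ 587.5 -200.9  142.6    0.     0. ]
grip 63.833 -7.499999999999999 [ 587.6 -201.8  141.4    0.     0. ]
grip 60.966 0.0 [ 587.  -199.7  141.     0.     0. ]
grip 60.136 7.499999999999999 [ 587.2 -200.5  141.1    0.     0. ]
grip 61.003 14.999999999999998 [ 587.4 -201.   142.2    0.     0. ]
grip 60.97 22.5 [ 587.2 -199.6  142.2    0.     0. ]
grip 60.603 29.999999999999996 [ 587.  -200.8  143.3    0.     0. ]
grip 59.752 37.5 [ 587.7 -201.6  142.2    0.     0. ]
stand rect [[612.9, -70.1], [624.7, -241.3], [553.4, -244.7], [541.8, -74.5]] [ 583.2 -157.7] [171.7  71.5 170.6]
ring px [181.44445038 203.03997803] (37.78289031982422, 38.95801544189453)
well(top view) [533.2 199.5  91. ]
side ring box 211 246 154 187
pred [209.68200723 152.46898025] [247.11572279 187.16458775]
```

```bash
python3 - <<'E'
from h import *
a=shot('top');b=shot('side')
c=cv2.resize(a['frame'][168:208,290:330],(400,400),interpolation=cv2.INTER_CUBIC);d=cv2.resize(b['frame'][205:275,238:278],(400,700),interpolation=cv2.INTER_CUBIC)[:600]
im=np.zeros((600,800,3),np.uint8);im[:400,:400]=c;im[:,400:]=d
cv2.imwrite('pics/c2.png',im[:,:,::-1])
E
```

```text
(no output)
```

View pics/c2.png

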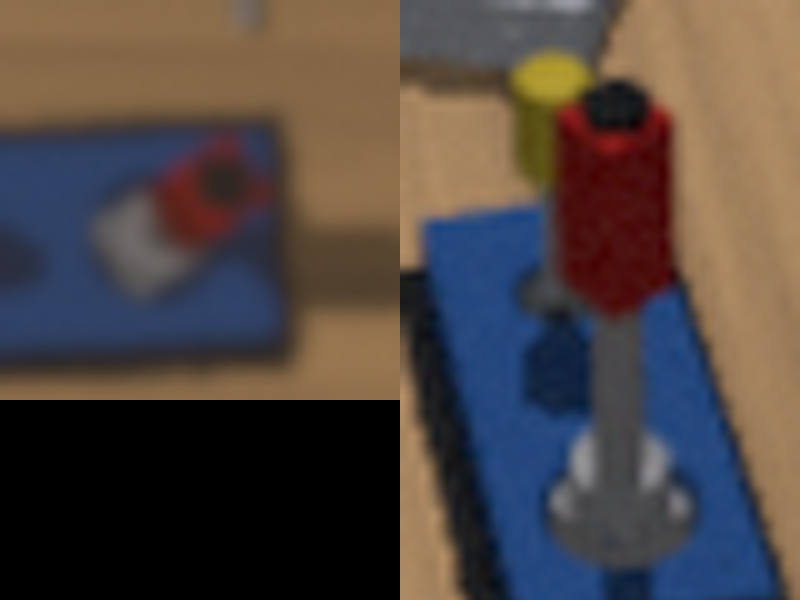

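The top crop shows the grip and socket edges at about 37.5° yaw (mod 90), and the side crop agrees because the near corner faces the camera. Driver is at about (587,−201.5), hole at about (586.3,−202.6), well at about (533,199.5). Moving above the driver now.

```bash
cat > go.py <<'E'
import sys
from h import *
from scipy.spatial.transform import Rotation as Ro
def go(x,y,z,yawdeg=None):
    o=get_obs();R=Ro.from_euler('xyz',o['tool_rot']).as_matrix()
    d=R.T@(np.array([x,y,z])-o['tcp_pos'])/1000
    yaw=np.degrees(o['tool_rot'][2]); t=0 if yawdeg is None else -(yawdeg-yaw)
    print('move',d.round(4),'turn',round((t+180)%360-180,1),'| t',round(o['t'],2),'tcp',o['tcp_pos'].round(1),'rpy',np.degrees(o['tool_rot']).round(2),'F',o['ft_force'].round(1),'M',o['moment'].round(2),'w',round(o['grip_width'],1),'q',o['qpos'].round(2))
if __name__=='__main__': go(*map(float,sys.argv[1:]))
E
python3 go.py 587 -201.5 230 127.5
```

```text
move [ 0.4836 -0.136   0.0337] turn -107.6 | t 1.35 tcp [ 178.4 -493.8  263.7] rpy [-180.     -0.     19.87] F [ 0.  -0.2 -0.5] M [-0.02 -0.02  0.03] w 88.4 q [-1.45  0.31  1.5  -0.    1.33 -0.22]
```

apply_moves([
  {"claw": 1,"x": 0.05,"y": -0.014,"z": 0.0,"turn": -10.7},
  {"claw": 1,"x": 0.1,"y": -0.028,"z": 0.0,"turn": -21.4},
  {"claw": 1,"x": 0.16,"y": -0.045,"z": 0.0,"turn": -32.1},
  {"claw": 1,"x": 0.22,"y": -0.062,"z": 0.0,"turn": -42.8},
  {"claw": 1,"x": 0.28,"y": -0.079,"z": 0.0,"turn": -53.5},
  {"claw": 1,"x": 0.34,"y": -0.096,"z": 0.0,"turn": -64.2},
  {"claw": 1,"x": 0.4,"y": -0.112,"z": 0.01,"turn": -75},
  {"claw": 1,"x": 0.45,"y": -0.127,"z": 0.02,"turn": -86},
  {"claw": 1,"x": 0.4836,"y": -0.136,"z": 0.0337,"turn": -97},
  {"claw": 1,"x": 0.4836,"y": -0.136,"z": 0.0337,"turn": -107.6},
])

```text
t: 2.6
tcp_pos: [588.1, -199.5, 228.3]
tool_rot: [-3.141, -0.002, 2.226]
ft_force: [-0.3, -0.3, -0.2]
grip_width: 88.0
```

```bash
python3 go.py 587 -201.5 149 127.5; python3 - <<'E'
from h import *
a=shot('top');b=shot('side')
c=cv2.resize(a['frame'][150:230,260:340],(400,400),interpolation=cv2.INTER_CUBIC);d=cv2.resize(b['frame'][165:265,218:298],(400,500),interpolation=cv2.INTER_CUBIC)
im=np.zeros((500,800,3),np.uint8);im[:400,:400]=c;im[:,400:]=d
cv2.imwrite('pics/c3.png',im[:,:,::-1])
E
```

```text
move [-0.0011 -0.0021  0.0793] turn 0.1 | t 2.6 tcp [ 588.1 -199.5  228.3] rpy [-1.7996e+02 -1.3000e-01  1.2757e+02] F [-0.3 -0.3 -0.2] M [-0.03 -0.05  0.09] w 88.0 q [-0.52  0.55  1.23  0.    1.36 -1.17]
```

View pics/c3.png

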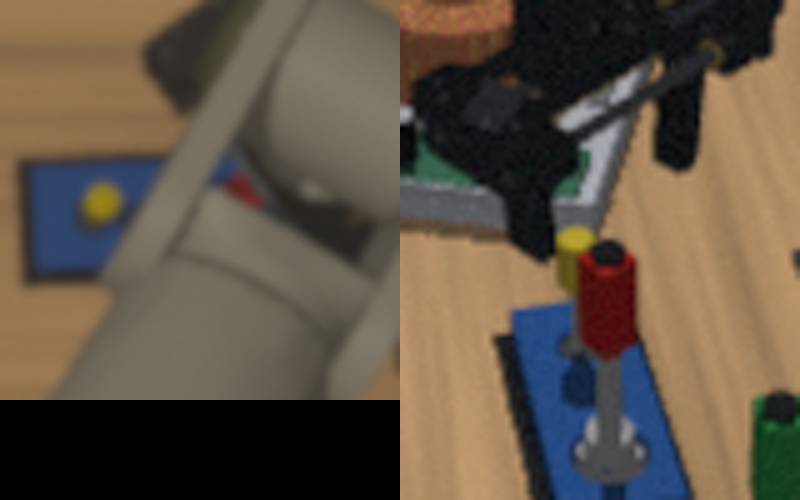

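The fingers hang on either side of the driver with room to spare, so I'll descend and close gently.

apply_moves([
  {"claw": 1,"x": -0.001,"y": -0.002,"z": 0.02,"turn": 0},
  {"claw": 1,"x": -0.001,"y": -0.002,"z": 0.045,"turn": 0},
  {"claw": 1,"x": -0.001,"y": -0.002,"z": 0.07,"turn": 0},
  {"claw": 1,"x": -0.001,"y": -0.002,"z": 0.0793,"turn": 0},
  {"claw": 0.2,"x": -0.001,"y": -0.002,"z": 0.0793,"turn": 0},
  {"claw": 0.2,"x": -0.001,"y": -0.002,"z": 0.0793,"turn": 0},
  {"claw": 0.2,"x": -0.001,"y": -0.002,"z": 0.0793,"turn": 0},
  {"claw": 0.2,"x": -0.001,"y": -0.002,"z": 0.0793,"turn": 0},
  {"claw": 0.2,"x": -0.001,"y": -0.002,"z": 0.0793,"turn": 0},
  {"claw": 0.2,"x": -0.001,"y": -0.002,"z": 0.0793,"turn": 0},
], newtons=8)

```text
t: 3.95
tcp_pos: [586.2, -203.0, 150.3]
tool_rot: [-3.141, -0.001, 2.22]
ft_force: [-0.9, -0.4, -0.7]
grip_width: 30.3
```

```bash
python3 go.py 587 -201.5 149 127.5
```

```text
move [0.0007 0.0015 0.0013] turn -0.3 | t 3.95 tcp [ 586.2 -203.   150.3] rpy [-1.7998e+02 -3.0000e-02  1.2717e+02] F [-0.9 -0.4 -0.7] M [-0.   -0.18  0.03] w 30.3 q [-0.52  0.62  1.33 -0.    1.19 -1.17]
```

apply_moves([
  {"claw": 0,"x": 0,"y": 0,"z": 0.0,"turn": 0},
  {"claw": 0,"x": 0,"y": 0,"z": 0.0,"turn": 0},
  {"claw": 0,"x": 0,"y": 0,"z": 0.0,"turn": 0},
  {"claw": 0,"x": 0,"y": 0,"z": 0.0,"turn": 0},
  {"claw": 0,"x": 0,"y": 0,"z": 0.0,"turn": 0},
  {"claw": 0,"x": 0,"y": 0,"z": -0.01,"turn": 0},
  {"claw": 0,"x": 0,"y": 0,"z": -0.03,"turn": 0},
  {"claw": 0,"x": 0,"y": 0,"z": -0.06,"turn": 0},
  {"claw": 0,"x": 0,"y": 0,"z": -0.09,"turn": 0},
  {"claw": 0,"x": 0,"y": 0,"z": -0.12,"turn": 0},
], newtons=40)

```text
t: 5.2
tcp_pos: [586.1, -203.0, 271.9]
tool_rot: [-3.141, -0.0, 2.219]
ft_force: [0.5, 0.1, -2.5]
grip_width: 23.6
```

```bash
python3 go.py 533 199.5 270 127.5; python3 - <<'E'
from h import *
b=shot('side')
d=cv2.resize(b['frame'][140:270,198:298],(460,598),interpolation=cv2.INTER_CUBIC)
cv2.imwrite('pics/c4.png',d[:,:,::-1])
E
```

```text
move [0.3529 0.2008 0.0019] turn -0.3 | t 5.2 tcp [ 586.1 -203.   271.9] rpy [-1.7998e+02 -1.0000e-02  1.2717e+02] F [ 0.5  0.1 -2.5] M [-0.05 -0.15 -0.01] w 23.6 q [-0.52  0.52  1.17 -0.    1.45 -1.17]
```

View pics/c4.png

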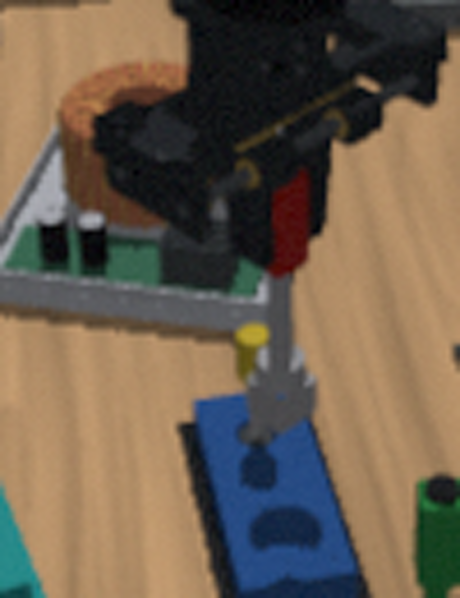

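The driver is held square (23.6 mm), and the hole in the stand is empty. Now to the well.

apply_moves([
  {"claw": 0,"x": 0.015,"y": 0.0085,"z": -0.015,"turn": 0},
  {"claw": 0,"x": 0.05,"y": 0.0285,"z": -0.015,"turn": 0},
  {"claw": 0,"x": 0.095,"y": 0.054,"z": -0.015,"turn": 0},
  {"claw": 0,"x": 0.145,"y": 0.0825,"z": -0.015,"turn": 0},
  {"claw": 0,"x": 0.195,"y": 0.111,"z": -0.01,"turn": 0},
  {"claw": 0,"x": 0.245,"y": 0.1394,"z": -0.005,"turn": 0},
  {"claw": 0,"x": 0.295,"y": 0.168,"z": 0,"turn": 0},
  {"claw": 0,"x": 0.335,"y": 0.1906,"z": 0.01,"turn": 0},
  {"claw": 0,"x": 0.3529,"y": 0.2008,"z": 0.02,"turn": 0},
  {"claw": 0,"x": 0.3529,"y": 0.2008,"z": 0.024,"turn": 0},
])

```text
t: 6.5
tcp_pos: [533.1, 199.9, 249.8]
tool_rot: [3.141, 0.005, 2.221]
ft_force: [1.2, -0.3, -1.9]
grip_width: 23.8
```

```bash
cat > v.py <<'E'
import sys
from go import *
go(533,199.5,float(sys.argv[2]),127.2)
a=shot('top');b=shot('side')
for l in['driver_mouth','driver_grip','well_mouth']:
  for n,p in(('T',a),('S',b)):
    print(n,l,[(np.round(x['location'],1).tolist(),round(x['conf'],2)) for x in mark_of(p,l)[:3]])
o=get_obs()['tcp_pos']; M=o-[0,0,142.2]
print('pred mouth',proj(b,M),'grip',proj(b,M+[0,0,135]),'well',proj(b,[533,199.5,91]))
c=cv2.resize(a['frame'][162:242,140:220],(400,400),interpolation=cv2.INTER_CUBIC);d=cv2.resize(b['frame'][100:200,190:270],(400,500),interpolation=cv2.INTER_CUBIC)
im=np.zeros((500,800,3),np.uint8);im[:400,:400]=c;im[:,400:]=d
cv2.imwrite('pics/%s.png'%sys.argv[1],im[:,:,::-1])
E
python3 v.py c5 240
```

```text
move [-0.0002 -0.0004  0.0098] turn 0.1 | t 6.5 tcp [533.1 199.9 249.8] rpy [179.95   0.31 127.28] F [ 1.2 -0.3 -1.9] M [-0.03 -0.17  0.04] w 23.8 q [ 0.15  0.42  1.38 -0.    1.34 -0.49]
T driver_mouth [([338.5, 174.2], 0.74)]
S driver_mouth [([292.1, 292.1], 0.95), ([228.3, 157.4], 0.71), ([234.1, 187.9], 0.57)]
T driver_grip [([346.7, 167.1], 0.58)]
S driver_grip [([223.9, 124.0], 0.87), ([294.4, 258.8], 0.56)]
T well_mouth [([184.3, 200.5], 0.7)]
S well_mouth [([230.2, 163.5], 0.89)]
pred mouth [[228.14254238 157.7476029 ]] grip [[225.65190863 122.57913984]] well [[228.08972005 161.90168305]]
```

View pics/c5.png

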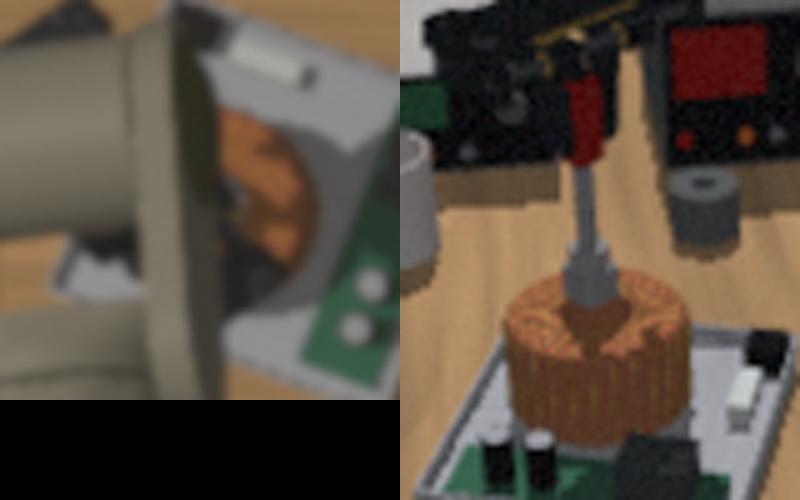

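The driver hangs just above the well. In the side view the socket sits slightly left of the ring's centre, so I'll measure that offset at subpixel level.

```bash
cat > e.py <<'E'
from go import *
b=shot('side');f=b['frame'].astype(float)
s=(f[...,0]-f[...,2])
def edges(v,th):  # outermost crossings
    i=np.nonzero(v>th)[0];l,r=i[0],i[-1]
    return l-1+(th-v[l-1])/(v[l]-v[l-1]), r+(v[r]-th)/(v[r]-v[r+1])
for r in range(148,161): print(r,f[r,220:238].astype(int).tolist()[0] if 0 else s[r,219:238].astype(int).tolist())
sat=(f[...,0]-f[...,2])/(f[...,0]+1)
for r in range(168,180,2): print(r,np.round(sat[r,205:252],2).tolist())
E
python3 e.py
```

```text
148 [76, 76, 77, 75, 70, 20, -2, -3, 0, -4, -3, -3, 22, 62, 75, 72, 70, 68, 70]
149 [76, 76, 76, 72, 56, 14, -4, -1, -1, -4, -2, -3, 17, 64, 76, 74, 72, 71, 71]
150 [77, 76, 75, 76, 57, 16, 0, -1, -3, -2, -4, -4, 8, 61, 75, 73, 70, 71, 70]
151 [78, 78, 76, 75, 58, 21, -2, -2, -3, -1, -1, -1, 6, 40, 62, 73, 73, 72, 71]
152 [77, 77, 78, 63, 33, 9, 0, -2, -2, -4, -3, -1, -1, 7, 38, 65, 74, 74, 73]
153 [79, 79, 77, 46, 8, -3, -2, -1, -3, -1, -3, -4, -1, -3, 23, 69, 78, 77, 74]
154 [81, 84, 82, 58, 18, -2, -2, -2, -1, -3, 0, -1, 1, -1, 15, 74, 90, 88, 82]
155 [82, 90, 91, 61, 17, -3, -4, -1, -3, -3, -1, -1, 0, -1, 16, 75, 88, 91, 93]
156 [85, 88, 91, 61, 16, 0, -2, -3, 0, -5, -2, -2, -2, -3, 9, 67, 86, 86, 93]
157 [90, 89, 88, 66, 19, -1, -3, -4, -1, -4, -5, -2, -2, 0, -2, 63, 83, 84, 91]
158 [89, 94, 88, 81, 37, -1, 0, -2, 0, -1, -1, 0, -3, -2, 6, 70, 81, 80, 91]
159 [93, 83, 86, 87, 54, 19, 6, 1, 0, -4, -2, -3, 4, 13, 27, 62, 74, 76, 82]
160 [81, 86, 88, 75, 55, 41, 29, 15, 1, 0, 4, 11, 26, 47, 50, 49, 55, 71, 76]
168 [0.43, 0.43, 0.43, 0.38, 0.15, 0.11, 0.46, 0.57, 0.6, 0.58, 0.56, 0.5
[... 971 characters left out ...]
7, 0.59, 0.57, 0.56, 0.55, 0.54, 0.55, 0.6, 0.57, 0.58, 0.58, 0.56, 0.57, 0.56, 0.56, 0.07, -0.03, -0.04, -0.06]
176 [0.08, -0.06, -0.06, -0.05, -0.05, -0.05, 0.09, 0.43, 0.6, 0.58, 0.53, 0.6, 0.6, 0.57, 0.55, 0.59, 0.54, 0.58, 0.57, 0.59, 0.55, 0.58, 0.56, 0.57, 0.57, 0.55, 0.55, 0.53, 0.58, 0.57, 0.55, 0.55, 0.57, 0.59, 0.57, 0.55, 0.59, 0.56, 0.56, 0.61, 0.56, 0.54, 0.59, 0.08, -0.03, -0.04, -0.05]
178 [-0.05, -0.06, -0.05, -0.04, -0.05, -0.05, 0.06, 0.33, 0.55, 0.58, 0.59, 0.58, 0.57, 0.59, 0.57, 0.57, 0.57, 0.55, 0.64, 0.52, 0.57, 0.58, 0.55, 0.56, 0.55, 0.56, 0.61, 0.63, 0.61, 0.56, 0.56, 0.55, 0.54, 0.56, 0.55, 0.58, 0.55, 0.57, 0.59, 0.55, 0.53, 0.58, 0.54, 0.07, -0.04, -0.05, -0.06]
```

```bash
cat > r.py <<'E'
from h import *
from scipy.ndimage import map_coordinates as mc
from scipy.optimize import least_squares
a=shot('top')
f=cv2.imread('pics/top0.png')[:,:,::-1].astype(float);s=(f[...,0]-f[...,2])/(f[...,0]+1)
c0=proj(a,[533,199.5,91])[0];pts=[]
for t in np.arange(0,2*np.pi,.1):
    r=np.arange(14,26,.1);v=mc(s,[c0[1]+r*np.sin(t),c0[0]+r*np.cos(t)],order=1)
    k=np.nonzero(v<.3)[0]
    if len(k): pts.append((t,r[k[0]]))
pts=np.array(pts);print(np.c_[np.degrees(pts[:,0]),pts[:,1]].round(1).tolist())
P=np.c_[c0[0]+pts[:,1]*np.cos(pts[:,0]),c0[1]+pts[:,1]*np.sin(pts[:,0])]
W=np.array([onz(a,p,91)[:2] for p in P])
sol=least_squares(lambda q:np.hypot(W[:,0]-q[0],W[:,1]-q[1])-q[2],[533,199,65],loss='soft_l1')
print('circle',sol.x,np.abs(sol.fun).mean())
# bore: brightness
v=f.sum(2);pts=[]
for t in np.arange(0,2*np.pi,.15):
    r=np.arange(2,13,.1);g=np.gradient(cv2.GaussianBlur(mc(s*0+f[...,0],[c0[1]+r*np.sin(t),c0[0]+r*np.cos(t)],order=1)[None],(0,0),5)[0])
    pts.append((t,r[np.argmax(g)]))
pts=np.array(pts);P=np.c_[c0[0]+pts[:,1]*np.cos(pts[:,0]),c0[1]+pts[:,1]*np.sin(pts[:,0])]
W=np.array([onz(a,p,91)[:2] for p in P])
sol=least_squares(lambda q:np.hypot(W[:,0]-q[0],W[:,1]-q[1])-q[2],[533,199,22],loss='soft_l1',f_scale=1)
print('bore',sol.x,sol.fun.round(1).tolist())
# chassis outline for reference via side fit
b=shot('side');g=cv2.imread('pics/side0.png')[:,:,::-1].astype(float);sb=(g[...,0]-g[...,2])/(g[...,0]+1)
for z in(91,60): print(z,proj(b,np.array([[533-65*.99,199.5+65*.13,z],[533+65*.99,199.5-65*.13,z]])))
for r in range(164,182,3): print(r,(np.nonzero(sb[r,205:250]>.5)[0]+205)[[0,-1]])
E
python3 r.py
```

```text
[[0.0, 21.6], [5.7, 21.4], [11.5, 21.6], [17.2, 21.5], [22.9, 21.7], [28.6, 21.6], [34.4, 21.5], [40.1, 21.2], [45.8, 21.3], [51.6, 21.0], [57.3, 20.9], [63.0, 20.8], [68.8, 20.6], [74.5, 20.3], [80.2, 20.0], [85.9, 19.8], [91.7, 19.9], [97.4, 19.9], [103.1, 19.7], [108.9, 19.8], [114.6, 19.8], [120.3, 19.8], [126.1, 20.1], [131.8, 20.1], [137.5, 20.3], [143.2, 20.3], [149.0, 20.3], [154.7, 20.3], [160.4, 20.3], [166.2, 20.4], [171.9, 20.3], [177.6, 20.5], [183.3, 20.7], [189.1, 21.1], [194.8, 21.2], [200.5, 21.3], [206.3, 21.2], [212.0, 21.1], [217.7, 20.9], [223.5, 20.5], [229.2, 20.4], [234.9, 20.3], [240.6, 20.4], [246.4, 20.2], [252.1, 20.1], [257.8, 20.1], [263.6, 20.1], [269.3, 20.1], [275.0, 20.3], [280.7, 20.2], [286.5, 20.1], [292.2, 20.1], [297.9, 20.0], [303.7, 20.1], [309.4, 20.5], [315.1, 20.8], [320.9, 20.9], [326.6, 20.9], [332.3, 21.0], [338.0, 21.0], [343.8, 21.1], [349.5, 21.3], [355.2, 21.3]]
circle [533.3559498  198.12005725  65.58185408] 1.4816076788609627
bore [534.98816832 202.2327972   25.66318982] [1.6, 1.6, 1.2, 0.4, 0.9, -0.1, -0.2, -0.3, -0.5, -0.5, -0.9, -0.7, 0.1, 0.2, -0.3, 0.1, -0.5, -0.1, 0.4, 0.0, 0.3, 0.3, 0.1, 0.0, -0.0, 0.3, 0.7, -0.5, -0.0, 0.5, 0.1, -0.2, -0.2, -0.4, -0.3, -0.5, -0.7, -0.8, -0.4, 0.1, -0.1, 0.6]
91 [[209.70871626 162.2247517 ]
 [246.48673036 161.57833307]]
60 [[210.48376731 169.58347168]
 [246.76400846 168.95213499]]
164 [211 247]
167 [212 247]
170 [212 247]
173 [212 247]
176 [213 247]
179 [213 246]
```

Combining the ring, bore and side-view fits gives a well centre of about (535.3,200.8). I'll go down with a light 10 N grip so that any rim contact slips instead of forcing.

```bash
python3 go.py 535.3 200.8 226 127.2
```

```text
move [0.001  0.0022 0.0248] turn -0.1 | t 7.05 tcp [534.  198.7 250.8] rpy [179.86   0.35 127.15] F [-0.   0.9 -2.3] M [-0.02 -0.05 -0.04] w 23.7 q [ 0.15  0.42  1.38 -0.    1.34 -0.5 ]
```

```bash
cat > n.py <<'E'
import sys
from h import *
L=[]
for i in range(int(sys.argv[1])):
    if i: snapshot('side')
    o=get_obs();L.append(np.r_[o['tcp_pos'],np.degrees(o['tool_rot'][2]),o['ft_force'],o['moment'],o['grip_width']])
L=np.array(L)
if len(L)<6: print(L.round(2))
print('t',o['t'],'mean',L.mean(0).round(2),'sd',L.std(0).round(2))
E
python3 n.py 5
```

```text
[[ 5.3401e+02  1.9873e+02  2.5076e+02  1.2715e+02 -1.0000e-02  9.0000e-01
  -2.3300e+00 -2.0000e-02 -5.0000e-02 -4.0000e-02  2.3740e+01]
 [ 5.3397e+02  1.9881e+02  2.5074e+02  1.2716e+02  1.6000e-01  7.6000e-01
  -2.3300e+00  3.0000e-02 -1.1000e-01 -4.0000e-02  2.3580e+01]
 [ 5.3394e+02  1.9888e+02  2.5070e+02  1.2716e+02 -3.9000e-01  5.5000e-01
  -2.0100e+00 -0.0000e+00 -1.1000e-01  0.0000e+00  2.3750e+01]
 [ 5.3393e+02  1.9894e+02  2.5064e+02  1.2717e+02  1.0200e+00  4.4000e-01
  -1.9600e+00 -2.0000e-02 -1.3000e-01 -5.0000e-02  2.3610e+01]
 [ 5.3392e+02  1.9897e+02  2.5063e+02  1.2717e+02  3.3000e-01  4.0000e-02
  -2.2000e+00  2.0000e-02 -1.2000e-01 -1.0000e-02  2.3740e+01]]
t 7.25 mean [ 5.3396e+02  1.9886e+02  2.5069e+02  1.2716e+02  2.2000e-01  5.4000e-01
 -2.1700e+00 -0.0000e+00 -1.1000e-01 -2.0000e-02  2.3690e+01] sd [0.03 0.09 0.05 0.01 0.46 0.3  0.16 0.02 0.03 0.02 0.07]
```

apply_moves([
  {"claw": 0,"x": 0.0002,"y": 0.0028,"z": 0.0,"turn": 0},
  {"claw": 0,"x": 0.0002,"y": 0.0028,"z": 0.006,"turn": 0},
  {"claw": 0,"x": 0.0002,"y": 0.0028,"z": 0.012,"turn": 0},
  {"claw": 0,"x": 0.0002,"y": 0.0028,"z": 0.015,"turn": 0},
  {"claw": 0,"x": 0.0002,"y": 0.0028,"z": 0.018,"turn": 0},
  {"claw": 0,"x": 0.0002,"y": 0.0028,"z": 0.02,"turn": 0},
  {"claw": 0,"x": 0.0002,"y": 0.0028,"z": 0.022,"turn": 0},
  {"claw": 0,"x": 0.0002,"y": 0.0028,"z": 0.024,"turn": 0},
  {"claw": 0,"x": 0.0002,"y": 0.0028,"z": 0.024,"turn": 0},
  {"claw": 0,"x": 0.0002,"y": 0.0028,"z": 0.024,"turn": 0},
], newtons=10)

```text
t: 8.5
tcp_pos: [536.2, 200.7, 226.7]
tool_rot: [3.139, 0.006, 2.219]
ft_force: [0.2, -0.9, -2.4]
grip_width: 23.8
```

```bash
python3 n.py 3
```

```text
[[ 5.3617e+02  2.0073e+02  2.2672e+02  1.2717e+02  1.6000e-01 -9.3000e-01
  -2.4400e+00  9.0000e-02 -1.2000e-01  2.0000e-02  2.3820e+01]
 [ 5.3619e+02  2.0072e+02  2.2671e+02  1.2717e+02 -1.3200e+00  6.3000e-01
  -2.4700e+00  4.0000e-02 -9.0000e-02  3.0000e-02  2.3680e+01]
 [ 5.3616e+02  2.0073e+02  2.2670e+02  1.2717e+02 -2.2000e-01 -5.8000e-01
  -2.0800e+00  1.0000e-02 -1.3000e-01 -2.0000e-02  2.4120e+01]]
t 8.6 mean [ 5.3617e+02  2.0073e+02  2.2671e+02  1.2717e+02 -4.6000e-01 -2.9000e-01
 -2.3300e+00  4.0000e-02 -1.1000e-01  1.0000e-02  2.3870e+01] sd [0.01 0.   0.01 0.   0.62 0.67 0.18 0.03 0.02 0.02 0.18]
```

No contact at mouth z≈84.5, so the socket is inside the well. Continuing to just above the nut.

apply_moves([
  {"claw": 0,"x": 0,"y": 0,"z": 0.006,"turn": 0},
  {"claw": 0,"x": 0,"y": 0,"z": 0.012,"turn": 0},
  {"claw": 0,"x": 0,"y": 0,"z": 0.018,"turn": 0},
  {"claw": 0,"x": 0,"y": 0,"z": 0.024,"turn": 0},
  {"claw": 0,"x": 0,"y": 0,"z": 0.03,"turn": 0},
  {"claw": 0,"x": 0,"y": 0,"z": 0.035,"turn": 0},
  {"claw": 0,"x": 0,"y": 0,"z": 0.039,"turn": 0},
  {"claw": 0,"x": 0,"y": 0,"z": 0.043,"turn": 0},
  {"claw": 0,"x": 0,"y": 0,"z": 0.043,"turn": 0},
  {"claw": 0,"x": 0,"y": 0,"z": 0.043,"turn": 0},
])

```text
t: 9.85
tcp_pos: [536.5, 200.6, 183.9]
tool_rot: [3.139, 0.006, 2.22]
ft_force: [-0.0, 0.6, -2.9]
grip_width: 23.9
```

```bash
python3 n.py 3
```

```text
[[ 5.3649e+02  2.0060e+02  1.8387e+02  1.2717e+02 -1.0000e-02  6.2000e-01
  -2.9300e+00 -2.0000e-02 -1.5000e-01  1.0000e-01  2.3870e+01]
 [ 5.3650e+02  2.0062e+02  1.8391e+02  1.2717e+02 -5.0000e-01  2.9000e-01
  -2.2100e+00 -2.0000e-02 -8.0000e-02 -5.0000e-02  2.3550e+01]
 [ 5.3649e+02  2.0061e+02  1.8389e+02  1.2717e+02  3.3000e-01 -5.6000e-01
  -1.4600e+00 -4.0000e-02 -1.3000e-01 -4.0000e-02  2.4230e+01]]
t 9.95 mean [ 5.3649e+02  2.0061e+02  1.8389e+02  1.2717e+02 -6.0000e-02  1.2000e-01
 -2.2000e+00 -2.0000e-02 -1.2000e-01  0.0000e+00  2.3880e+01] sd [0.   0.01 0.02 0.   0.34 0.5  0.6  0.01 0.03 0.07 0.28]
```

apply_moves([
  {"claw": 0,"x": 0,"y": 0,"z": 0.002,"turn": 0},
  {"claw": 0,"x": 0,"y": 0,"z": 0.004,"turn": 0},
  {"claw": 0,"x": 0,"y": 0,"z": 0.006,"turn": 0},
  {"claw": 0,"x": 0,"y": 0,"z": 0.007,"turn": 0},
  {"claw": 0,"x": 0,"y": 0,"z": 0.008,"turn": 0},
  {"claw": 0,"x": 0,"y": 0,"z": 0.009,"turn": 0},
  {"claw": 0,"x": 0,"y": 0,"z": 0.0095,"turn": 0},
  {"claw": 0,"x": 0,"y": 0,"z": 0.01,"turn": 0},
  {"claw": 0,"x": 0,"y": 0,"z": 0.01,"turn": 0},
  {"claw": 0,"x": 0,"y": 0,"z": 0.01,"turn": 0},
], newtons=15)

```text
t: 11.2
tcp_pos: [536.7, 200.6, 174.1]
tool_rot: [3.139, 0.006, 2.22]
ft_force: [-0.6, -0.9, 2.9]
grip_width: 24.4
```

```bash
python3 n.py 3
```

```text
[[ 5.3666e+02  2.0057e+02  1.7411e+02  1.2717e+02 -5.7000e-01 -8.9000e-01
   2.8600e+00 -1.0000e-01  4.0000e-02  2.0000e-02  2.4410e+01]
 [ 5.3665e+02  2.0057e+02  1.7410e+02  1.2717e+02  2.0000e-02 -2.9000e-01
   2.5000e+00 -3.0000e-02  2.0000e-02  3.0000e-02  2.4060e+01]
 [ 5.3664e+02  2.0058e+02  1.7408e+02  1.2717e+02  3.1000e-01  2.8000e-01
   2.3600e+00 -1.2000e-01  8.0000e-02  2.0000e-02  2.4090e+01]]
t 11.3 mean [ 5.3665e+02  2.0057e+02  1.7410e+02  1.2717e+02 -8.0000e-02 -3.0000e-01
  2.5700e+00 -8.0000e-02  5.0000e-02  2.0000e-02  2.4180e+01] sd [0.01 0.   0.02 0.   0.37 0.48 0.21 0.04 0.02 0.01 0.16]
```

Contact on the nut top at the expected height, about 5 N. Now I'll search clockwise.

apply_moves([
  {"claw": 0,"x": 0,"y": 0,"z": 0,"turn": 3},
  {"claw": 0,"x": 0,"y": 0,"z": 0,"turn": 6},
  {"claw": 0,"x": 0,"y": 0,"z": 0.0005,"turn": 9},
  {"claw": 0,"x": 0,"y": 0,"z": 0.0005,"turn": 12},
  {"claw": 0,"x": 0,"y": 0,"z": 0.001,"turn": 15},
  {"claw": 0,"x": 0,"y": 0,"z": 0.001,"turn": 18},
  {"claw": 0,"x": 0,"y": 0,"z": 0.001,"turn": 21},
  {"claw": 0,"x": 0,"y": 0,"z": 0.001,"turn": 24},
  {"claw": 0,"x": 0,"y": 0,"z": 0.001,"turn": 27},
  {"claw": 0,"x": 0,"y": 0,"z": 0.001,"turn": 30},
])

```text
t: 12.55
tcp_pos: [536.5, 200.7, 173.3]
tool_rot: [3.136, 0.004, 1.694]
ft_force: [-1.8, 0.2, 4.2]
grip_width: 23.7
```

```bash
python3 n.py 3
```

```text
[[ 5.3645e+02  2.0066e+02  1.7330e+02  9.7080e+01 -1.7600e+00  2.0000e-01
   4.2200e+00 -1.0000e-01  5.4000e-01  6.0000e-02  2.3720e+01]
 [ 5.3649e+02  2.0066e+02  1.7332e+02  9.6960e+01 -2.2200e+00 -3.3000e-01
   4.2700e+00 -7.0000e-02  5.5000e-01  1.0000e-02  2.3820e+01]
 [ 5.3649e+02  2.0064e+02  1.7328e+02  9.7150e+01 -3.3700e+00  1.6000e-01
   5.4300e+00 -8.0000e-02  6.1000e-01  0.0000e+00  2.4160e+01]]
t 12.65 mean [ 5.3648e+02  2.0065e+02  1.7330e+02  9.7060e+01 -2.4500e+00  1.0000e-02
  4.6400e+00 -9.0000e-02  5.7000e-01  3.0000e-02  2.3900e+01] sd [0.02 0.01 0.01 0.08 0.68 0.24 0.56 0.01 0.03 0.03 0.19]
```

A −x force of about 2.5 N shows the +x wall is touching, so I'll shift −2 mm in x and keep searching.

apply_moves([
  {"claw": 0,"x": 0.0002,"y": -0.001,"z": 0,"turn": 0},
  {"claw": 0,"x": 0.0002,"y": -0.002,"z": 0,"turn": 0},
  {"claw": 0,"x": 0.0002,"y": -0.002,"z": 0,"turn": 3},
  {"claw": 0,"x": 0.0002,"y": -0.002,"z": 0,"turn": 6},
  {"claw": 0,"x": 0.0002,"y": -0.002,"z": 0,"turn": 9},
  {"claw": 0,"x": 0.0002,"y": -0.002,"z": 0,"turn": 12},
  {"claw": 0,"x": 0.0002,"y": -0.002,"z": 0,"turn": 15},
  {"claw": 0,"x": 0.0002,"y": -0.002,"z": 0,"turn": 18},
  {"claw": 0,"x": 0.0002,"y": -0.002,"z": 0,"turn": 21},
  {"claw": 0,"x": 0.0002,"y": -0.002,"z": 0,"turn": 24},
])

```text
t: 13.9
tcp_pos: [534.2, 200.8, 173.3]
tool_rot: [3.136, 0.001, 1.276]
ft_force: [-2.0, -0.2, 4.8]
grip_width: 24.2
```

```bash
python3 n.py 3
```

```text
[[ 5.3424e+02  2.0078e+02  1.7331e+02  7.3090e+01 -1.9900e+00 -2.0000e-01
   4.7700e+00  1.3000e-01  2.5000e-01  5.0000e-02  2.4190e+01]
 [ 5.3424e+02  2.0079e+02  1.7331e+02  7.2970e+01 -1.9300e+00  1.4100e+00
   5.2100e+00  2.0000e-01  3.4000e-01  9.0000e-02  2.3910e+01]
 [ 5.3428e+02  2.0076e+02  1.7330e+02  7.3150e+01 -1.1800e+00  2.0000e-02
   4.6600e+00  2.4000e-01  3.1000e-01  7.0000e-02  2.3870e+01]]
t 14.0 mean [ 5.3425e+02  2.0077e+02  1.7331e+02  7.3070e+01 -1.7000e+00  4.1000e-01
  4.8800e+00  1.9000e-01  3.0000e-01  7.0000e-02  2.3990e+01] sd [0.02 0.01 0.   0.08 0.37 0.72 0.24 0.04 0.04 0.01 0.14]
```

apply_moves([
  {"claw": 0,"x": -0.0003,"y": -0.001,"z": 0,"turn": 0},
  {"claw": 0,"x": -0.0003,"y": -0.001,"z": 0,"turn": 3},
  {"claw": 0,"x": -0.0003,"y": -0.001,"z": 0,"turn": 6},
  {"claw": 0,"x": -0.0003,"y": -0.001,"z": 0,"turn": 9},
  {"claw": 0,"x": -0.0003,"y": -0.001,"z": 0,"turn": 12},
  {"claw": 0,"x": -0.0003,"y": -0.001,"z": 0,"turn": 15},
  {"claw": 0,"x": -0.0003,"y": -0.001,"z": 0,"turn": 18},
  {"claw": 0,"x": -0.0003,"y": -0.001,"z": 0,"turn": 21},
  {"claw": 0,"x": -0.0003,"y": -0.001,"z": 0,"turn": 24},
  {"claw": 0,"x": -0.0003,"y": -0.001,"z": 0,"turn": 27},
])

```text
t: 15.25
tcp_pos: [532.9, 201.0, 173.3]
tool_rot: [3.137, -0.002, 0.805]
ft_force: [-1.8, 1.7, 4.9]
grip_width: 23.5
```

```bash
python3 n.py 3
```

```text
[[ 5.3291e+02  2.0103e+02  1.7325e+02  4.6120e+01 -1.8200e+00  1.6800e+00
   4.9100e+00  4.9000e-01  4.0000e-01  5.0000e-02  2.3510e+01]
 [ 5.3294e+02  2.0099e+02  1.7326e+02  4.6000e+01 -2.2000e+00  1.4400e+00
   4.8600e+00  4.3000e-01  4.1000e-01  6.0000e-02  2.4070e+01]
 [ 5.3297e+02  2.0099e+02  1.7328e+02  4.6190e+01 -2.6000e+00  1.4400e+00
   4.2400e+00  5.0000e-01  4.5000e-01  6.0000e-02  2.3910e+01]]
t 15.35 mean [ 5.3294e+02  2.0100e+02  1.7326e+02  4.6100e+01 -2.2100e+00  1.5200e+00
  4.6700e+00  4.8000e-01  4.2000e-01  6.0000e-02  2.3830e+01] sd [0.03 0.02 0.01 0.08 0.32 0.12 0.3  0.03 0.02 0.   0.23]
```

Lateral force persists at (−2.2, +1.5), so I'll lift clear of the nut to separate wall contact from nut contact, and take a look.

apply_moves([
  {"claw": 0,"x": 0,"y": 0,"z": -0.001,"turn": 0},
  {"claw": 0,"x": 0,"y": 0,"z": -0.003,"turn": 0},
  {"claw": 0,"x": 0,"y": 0,"z": -0.005,"turn": 0},
  {"claw": 0,"x": 0,"y": 0,"z": -0.006,"turn": 0},
  {"claw": 0,"x": 0,"y": 0,"z": -0.006,"turn": 0},
  {"claw": 0,"x": 0,"y": 0,"z": -0.006,"turn": 0},
  {"claw": 0,"x": 0,"y": 0,"z": -0.006,"turn": 0},
  {"claw": 0,"x": 0,"y": 0,"z": -0.006,"turn": 0},
  {"claw": 0,"x": 0,"y": 0,"z": -0.006,"turn": 0},
  {"claw": 0,"x": 0,"y": 0,"z": -0.006,"turn": 0},
])

```text
t: 16.6
tcp_pos: [532.9, 201.0, 179.3]
tool_rot: [3.136, -0.002, 0.806]
ft_force: [1.3, 0.2, -2.1]
grip_width: 24.1
```

```bash
python3 n.py 3; python3 - <<'E'
from h import *
b=shot('side');o=get_obs()['tcp_pos']
print(proj(b,[o-[0,0,k] for k in(7,37,60,85)]))
d=cv2.resize(b['frame'][100:190,195:265],(560,600) if 0 else (467,600),interpolation=cv2.INTER_CUBIC)
cv2.imwrite('pics/c6.png',d[:,:,::-1])
f=b['frame'].astype(int)
for r in range(128,164,2): print(r,(f[r,214:244,0]-f[r,214:244,2]).tolist())
E
```

```text
[[ 5.3292e+02  2.0101e+02  1.7926e+02  4.6190e+01  1.2900e+00  2.4000e-01
  -2.0800e+00 -6.0000e-02 -1.0000e-02  6.0000e-02  2.4130e+01]
 [ 5.3291e+02  2.0103e+02  1.7926e+02  4.6190e+01  4.7000e-01 -7.9000e-01
  -1.7200e+00 -4.0000e-02 -2.0000e-02  0.0000e+00  2.4370e+01]
 [ 5.3295e+02  2.0099e+02  1.7929e+02  4.6180e+01 -2.9000e-01 -3.7000e-01
  -2.7400e+00 -8.0000e-02  5.0000e-02  2.0000e-02  2.3600e+01]]
t 16.7 mean [ 5.3293e+02  2.0101e+02  1.7927e+02  4.6190e+01  4.9000e-01 -3.1000e-01
 -2.1800e+00 -6.0000e-02  1.0000e-02  3.0000e-02  2.4040e+01] sd [0.02 0.01 0.01 0.   0.64 0.42 0.42 0.02 0.03 0.02 0.32]
[[226.58313151 141.38558596]
 [227.13151016 149.0519886 ]
 [227.54194671 154.78994316]
 [227.97858186 160.8941575 ]]
128 [2, 25, 16, 3, -3, -6, -2, -4, -2, 18, 25, 14, -3, 0, -5, -3, 2, 0, 4, -4, -4, 4, -1, -2, -7, -5, -10, -8, -7, -3]
130 [-5, -1, -1, -4, -9, -6, -7, -5, -4, -3, -6, -4, -7, -7, -1, -5, 21, 24, 14, -1, -1, 2, -3, 1, -1, -7, -5, -5, -6, -5]
132 [-2, 6, 7, -2, -5, -5, -3, 0, -3, -7, -3, -7, -5, -3, 0, 9, 24, 6, -4, -6, -5, -4, -3, -6, -2, -9, 0, -4, -4, -2]
134 
[... 1145 characters left out ...]
3, 41, 7, 4, 1, 38, 68, 71, 72, 73, 76, 74, 72, 70, 70, 69, 71, 72, 72, 71]
154 [74, 74, 72, 71, 77, 79, 82, 79, 82, 83, 86, 60, 15, -1, -2, 31, 79, 89, 90, 88, 88, 91, 87, 83, 80, 78, 73, 71, 72, 72]
156 [74, 76, 76, 83, 91, 83, 87, 91, 90, 90, 89, 66, 22, -3, -3, 23, 74, 93, 85, 91, 91, 86, 87, 93, 84, 90, 93, 86, 80, 78]
158 [81, 85, 89, 92, 92, 89, 91, 89, 86, 87, 84, 74, 27, -2, -3, 13, 56, 68, 86, 79, 86, 80, 81, 92, 90, 87, 87, 85, 92, 82]
160 [95, 92, 81, 85, 81, 83, 83, 89, 73, 53, 48, 48, 11, -1, -4, -3, 32, 51, 48, 50, 50, 55, 72, 72, 84, 83, 92, 93, 85, 75]
162 [50, 45, 52, 87, 99, 93, 79, 68, 54, 45, 46, 48, 11, -1, -1, -3, 29, 50, 49, 48, 49, 46, 66, 77, 71, 72, 78, 83, 86, 95]
```

View pics/c6.png

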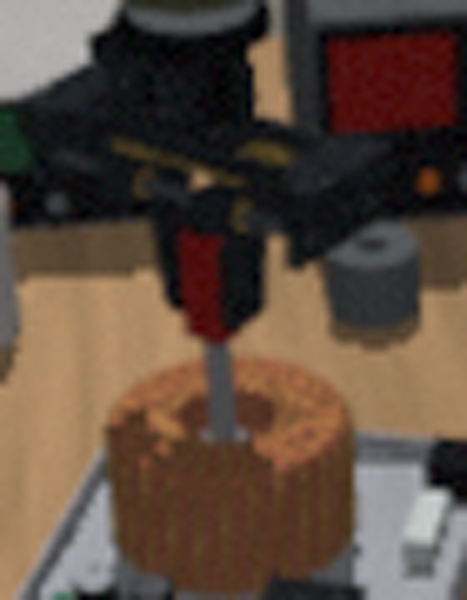

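The lifted driver is free and vertical. Its shaft sits left of the bore centre. The forces were rotation friction with the contact on the +y side, which agrees with the bore fit of (535,202.2). I'll recentre to about (535.4,202.6) and search counter-clockwise to keep wrist range.

apply_moves([
  {"claw": 0,"x": 0.0029,"y": 0.0007,"z": 0,"turn": 0},
  {"claw": 0,"x": 0.0029,"y": 0.0007,"z": 0.003,"turn": 0},
  {"claw": 0,"x": 0.0029,"y": 0.0007,"z": 0.005,"turn": 0},
  {"claw": 0,"x": 0.0029,"y": 0.0007,"z": 0.006,"turn": -3},
  {"claw": 0,"x": 0.0029,"y": 0.0007,"z": 0.006,"turn": -7},
  {"claw": 0,"x": 0.0029,"y": 0.0007,"z": 0.006,"turn": -11},
  {"claw": 0,"x": 0.0029,"y": 0.0007,"z": 0.006,"turn": -15},
  {"claw": 0,"x": 0.0029,"y": 0.0007,"z": 0.006,"turn": -19},
  {"claw": 0,"x": 0.0029,"y": 0.0007,"z": 0.006,"turn": -23},
  {"claw": 0,"x": 0.0029,"y": 0.0007,"z": 0.006,"turn": -27},
])

```text
t: 18.0
tcp_pos: [536.0, 202.8, 174.0]
tool_rot: [3.134, -0.0, 1.28]
ft_force: [0.8, 0.2, 3.5]
grip_width: 24.0
```

```bash
python3 n.py 3
```

```text
[[ 5.3599e+02  2.0275e+02  1.7401e+02  7.3310e+01  7.7000e-01  2.0000e-01
   3.5400e+00  1.6000e-01 -1.4000e-01 -4.0000e-02  2.3970e+01]
 [ 5.3598e+02  2.0274e+02  1.7402e+02  7.3470e+01 -5.0000e-02  1.2900e+00
   2.5300e+00  1.4000e-01 -2.1000e-01 -7.0000e-02  2.4080e+01]
 [ 5.3594e+02  2.0273e+02  1.7396e+02  7.3210e+01  9.3000e-01  1.0000e-02
   2.7500e+00  1.8000e-01 -1.8000e-01  4.0000e-02  2.3910e+01]]
t 18.1 mean [ 5.3597e+02  2.0274e+02  1.7400e+02  7.3330e+01  5.5000e-01  5.0000e-01
  2.9400e+00  1.6000e-01 -1.8000e-01 -3.0000e-02  2.3990e+01] sd [0.02 0.01 0.03 0.11 0.43 0.57 0.43 0.02 0.03 0.05 0.07]
```

Lateral forces are now small, so it's well centred. Continuing counter-clockwise.

apply_moves([
  {"claw": 0,"x": 0,"y": 0,"z": 0,"turn": -4},
  {"claw": 0,"x": 0,"y": 0,"z": 0,"turn": -8},
  {"claw": 0,"x": 0,"y": 0,"z": 0,"turn": -12},
  {"claw": 0,"x": 0,"y": 0,"z": 0,"turn": -16},
  {"claw": 0,"x": 0,"y": 0,"z": 0,"turn": -20},
  {"claw": 0,"x": 0,"y": 0,"z": 0,"turn": -24},
  {"claw": 0,"x": 0,"y": 0,"z": 0,"turn": -28},
  {"claw": 0,"x": 0,"y": 0,"z": 0,"turn": -32},
  {"claw": 0,"x": 0,"y": 0,"z": 0,"turn": -36},
  {"claw": 0,"x": 0,"y": 0,"z": 0,"turn": -40},
])

```text
t: 19.35
tcp_pos: [536.2, 202.9, 174.3]
tool_rot: [3.135, 0.004, 1.976]
ft_force: [-0.1, 0.9, 1.6]
grip_width: 24.0
```

```bash
python3 n.py 3
```

```text
[[ 5.3625e+02  2.0286e+02  1.7432e+02  1.1324e+02 -1.4000e-01  9.2000e-01
   1.6200e+00  2.2000e-01 -3.2000e-01 -5.0000e-02  2.3980e+01]
 [ 5.3623e+02  2.0284e+02  1.7429e+02  1.1340e+02  3.2000e-01  1.4000e-01
   1.5600e+00  1.7000e-01 -2.9000e-01 -2.0000e-02  2.3770e+01]
 [ 5.3620e+02  2.0281e+02  1.7426e+02  1.1315e+02 -1.0000e-01  3.7000e-01
   1.8300e+00  2.0000e-01 -3.5000e-01  1.0000e-02  2.3860e+01]]
t 19.45 mean [ 5.3622e+02  2.0284e+02  1.7429e+02  1.1326e+02  3.0000e-02  4.8000e-01
  1.6700e+00  2.0000e-01 -3.2000e-01 -2.0000e-02  2.3870e+01] sd [0.02 0.02 0.02 0.1  0.21 0.33 0.12 0.02 0.02 0.03 0.09]
```

apply_moves([
  {"claw": 0,"x": 0.0002,"y": -0.0007,"z": 0.001,"turn": -4},
  {"claw": 0,"x": 0.0002,"y": -0.0007,"z": 0.001,"turn": -8},
  {"claw": 0,"x": 0.0002,"y": -0.0007,"z": 0.001,"turn": -12},
  {"claw": 0,"x": 0.0002,"y": -0.0007,"z": 0.001,"turn": -16},
  {"claw": 0,"x": 0.0002,"y": -0.0007,"z": 0.001,"turn": -20},
  {"claw": 0,"x": 0.0002,"y": -0.0007,"z": 0.001,"turn": -24},
  {"claw": 0,"x": 0.0002,"y": -0.0007,"z": 0.001,"turn": -28},
  {"claw": 0,"x": 0.0002,"y": -0.0007,"z": 0.001,"turn": -32},
  {"claw": 0,"x": 0.0002,"y": -0.0007,"z": 0.001,"turn": -36},
  {"claw": 0,"x": 0.0002,"y": -0.0007,"z": 0.001,"turn": -40},
])

```text
t: 20.7
tcp_pos: [535.2, 203.2, 172.7]
tool_rot: [3.139, 0.006, 2.672]
ft_force: [0.3, 3.0, -2.7]
grip_width: 23.8
```

```bash
python3 n.py 3
```

```text
[[ 5.3519e+02  2.0320e+02  1.7273e+02  1.5311e+02  2.8000e-01  3.0000e+00
  -2.6700e+00  8.5000e-01 -2.9000e-01 -1.0000e-01  2.3830e+01]
 [ 5.3521e+02  2.0322e+02  1.7278e+02  1.5328e+02  5.6000e-01  2.6200e+00
  -2.6400e+00  8.8000e-01 -3.1000e-01 -6.0000e-02  2.3960e+01]
 [ 5.3521e+02  2.0315e+02  1.7282e+02  1.5305e+02 -6.0000e-02  3.0600e+00
  -1.6900e+00  9.7000e-01 -2.3000e-01 -8.0000e-02  2.3860e+01]]
t 20.8 mean [ 5.3520e+02  2.0319e+02  1.7277e+02  1.5314e+02  2.6000e-01  2.8900e+00
 -2.3300e+00  9.0000e-01 -2.8000e-01 -8.0000e-02  2.3880e+01] sd [0.01 0.03 0.04 0.1  0.25 0.19 0.45 0.05 0.03 0.02 0.06]
```

The vertical force has vanished at a depth below the nut top, so the socket has engaged the nut. I'll ease 1 mm in +y, back off the rotational contact, and lower fully.

apply_moves([
  {"claw": 0,"x": 0.0004,"y": 0.0009,"z": 0,"turn": 2},
  {"claw": 0,"x": 0.0004,"y": 0.0009,"z": 0.001,"turn": 5},
  {"claw": 0,"x": 0.0004,"y": 0.0009,"z": 0.002,"turn": 5},
  {"claw": 0,"x": 0.0004,"y": 0.0009,"z": 0.003,"turn": 5},
  {"claw": 0,"x": 0.0004,"y": 0.0009,"z": 0.004,"turn": 5},
  {"claw": 0,"x": 0.0004,"y": 0.0009,"z": 0.005,"turn": 5},
  {"claw": 0,"x": 0.0004,"y": 0.0009,"z": 0.006,"turn": 5},
  {"claw": 0,"x": 0.0004,"y": 0.0009,"z": 0.007,"turn": 5},
  {"claw": 0,"x": 0.0004,"y": 0.0009,"z": 0.0075,"turn": 5},
  {"claw": 0,"x": 0.0004,"y": 0.0009,"z": 0.0075,"turn": 5},
])

```text
t: 22.05
tcp_pos: [535.4, 204.1, 165.4]
tool_rot: [3.138, 0.006, 2.584]
ft_force: [-0.9, -0.3, -0.9]
grip_width: 23.9
```

```bash
python3 n.py 3
```

```text
[[ 5.3536e+02  2.0414e+02  1.6545e+02  1.4805e+02 -8.8000e-01 -2.5000e-01
  -9.2000e-01 -9.0000e-02 -6.0000e-02  6.0000e-02  2.3880e+01]
 [ 5.3536e+02  2.0414e+02  1.6544e+02  1.4805e+02  1.7000e-01 -7.5000e-01
  -2.4000e-01 -0.0000e+00 -4.0000e-02  0.0000e+00  2.3660e+01]
 [ 5.3533e+02  2.0415e+02  1.6540e+02  1.4805e+02 -5.2000e-01  8.0000e-02
  -1.0000e+00  3.0000e-02 -4.0000e-02 -1.0000e-02  2.3960e+01]]
t 22.15 mean [ 5.3535e+02  2.0414e+02  1.6543e+02  1.4805e+02 -4.1000e-01 -3.1000e-01
 -7.2000e-01 -2.0000e-02 -4.0000e-02  2.0000e-02  2.3830e+01] sd [0.01 0.   0.02 0.   0.43 0.34 0.34 0.05 0.01 0.03 0.13]
```

Fully seated (z 165.4, about 1.6 N push, no lateral load). The nut cannot be above 0.5, so the first 36° clockwise is safe.

apply_moves([
  {"claw": 0,"x": 0,"y": 0,"z": 0.0003,"turn": 0},
  {"claw": 0,"x": 0,"y": 0,"z": 0.0003,"turn": 4},
  {"claw": 0,"x": 0,"y": 0,"z": 0.0003,"turn": 8},
  {"claw": 0,"x": 0,"y": 0,"z": 0.0003,"turn": 12},
  {"claw": 0,"x": 0,"y": 0,"z": 0.0003,"turn": 16},
  {"claw": 0,"x": 0,"y": 0,"z": 0.0003,"turn": 20},
  {"claw": 0,"x": 0,"y": 0,"z": 0.0003,"turn": 24},
  {"claw": 0,"x": 0,"y": 0,"z": 0.0003,"turn": 28},
  {"claw": 0,"x": 0,"y": 0,"z": 0.0003,"turn": 32},
  {"claw": 0,"x": 0,"y": 0,"z": 0.0003,"turn": 36},
], newtons=40)

```text
t: 23.4
tcp_pos: [535.3, 204.0, 165.2]
tool_rot: [3.135, 0.003, 1.953]
ft_force: [-1.4, -0.2, -1.5]
grip_width: 23.8
```

```bash
python3 n.py 3
```

```text
[[ 5.3530e+02  2.0401e+02  1.6516e+02  1.1193e+02 -1.4400e+00 -2.4000e-01
  -1.5400e+00 -2.3000e-01  8.0000e-02  8.0000e-02  2.3760e+01]
 [ 5.3531e+02  2.0404e+02  1.6520e+02  1.1177e+02 -4.2000e-01 -5.7000e-01
  -1.7000e-01 -2.8000e-01  1.3000e-01  1.0000e-01  2.3680e+01]
 [ 5.3530e+02  2.0402e+02  1.6517e+02  1.1203e+02 -8.2000e-01 -2.4000e-01
  -7.6000e-01 -2.9000e-01  9.0000e-02  4.0000e-02  2.3430e+01]]
t 23.5 mean [ 5.3530e+02  2.0402e+02  1.6518e+02  1.1191e+02 -8.9000e-01 -3.5000e-01
 -8.2000e-01 -2.7000e-01  1.0000e-01  7.0000e-02  2.3620e+01] sd [0.   0.01 0.01 0.1  0.42 0.16 0.56 0.03 0.02 0.02 0.14]
```

Running friction only (0.07 N m). Continuing in 8° steps.

apply_moves([
  {"claw": 0,"x": 0,"y": 0,"z": 0,"turn": 1},
  {"claw": 0,"x": 0,"y": 0,"z": 0,"turn": 2},
  {"claw": 0,"x": 0,"y": 0,"z": 0,"turn": 3},
  {"claw": 0,"x": 0,"y": 0,"z": 0,"turn": 4},
  {"claw": 0,"x": 0,"y": 0,"z": 0,"turn": 5},
  {"claw": 0,"x": 0,"y": 0,"z": 0,"turn": 6},
  {"claw": 0,"x": 0,"y": 0,"z": 0,"turn": 7},
  {"claw": 0,"x": 0,"y": 0,"z": 0,"turn": 8},
  {"claw": 0,"x": 0,"y": 0,"z": 0,"turn": 8},
  {"claw": 0,"x": 0,"y": 0,"z": 0,"turn": 8},
])

```text
t: 24.75
tcp_pos: [535.3, 204.0, 165.2]
tool_rot: [3.135, 0.002, 1.816]
ft_force: [-0.8, -0.5, -0.9]
grip_width: 23.5
```

```bash
python3 n.py 3|tail -1
```

```text
-2.2000e-01 -2.7000e-01  1.1000e-01  9.0000e-02  2.3660e+01] sd [0.   0.   0.01 0.   0.1  0.03 0.52 0.02 0.03 0.02 0.2 ]
```

apply_moves([
  {"claw": 0,"x": 0,"y": 0,"z": 0,"turn": 1},
  {"claw": 0,"x": 0,"y": 0,"z": 0,"turn": 2},
  {"claw": 0,"x": 0,"y": 0,"z": 0,"turn": 3},
  {"claw": 0,"x": 0,"y": 0,"z": 0,"turn": 4},
  {"claw": 0,"x": 0,"y": 0,"z": 0,"turn": 5},
  {"claw": 0,"x": 0,"y": 0,"z": 0,"turn": 6},
  {"claw": 0,"x": 0,"y": 0,"z": 0,"turn": 7},
  {"claw": 0,"x": 0,"y": 0,"z": 0,"turn": 8},
  {"claw": 0,"x": 0,"y": 0,"z": 0,"turn": 8},
  {"claw": 0,"x": 0,"y": 0,"z": 0,"turn": 8},
])

```text
t: 26.1
tcp_pos: [535.3, 204.0, 165.2]
tool_rot: [3.135, 0.002, 1.676]
ft_force: [-0.5, -0.8, -0.5]
grip_width: 23.7
```

```bash
sed -i "s/^print('t'.*/np.set_printoptions(suppress=True,linewidth=200);print('t',o['t'],L.mean(0).round(2),'q6',o['qpos'][5].round(2))/" n.py; sed -i 's/^if len.*//' n.py; python3 n.py 3
```

```text
t 26.2 [535.31 204.04 165.19  96.04  -0.76  -0.67  -0.53  -0.27   0.09   0.08  23.93] q6 0.06
```

apply_moves([
  {"claw": 0,"x": 0,"y": 0,"z": 0,"turn": 1},
  {"claw": 0,"x": 0,"y": 0,"z": 0,"turn": 2},
  {"claw": 0,"x": 0,"y": 0,"z": 0,"turn": 3},
  {"claw": 0,"x": 0,"y": 0,"z": 0,"turn": 4},
  {"claw": 0,"x": 0,"y": 0,"z": 0,"turn": 5},
  {"claw": 0,"x": 0,"y": 0,"z": 0,"turn": 6},
  {"claw": 0,"x": 0,"y": 0,"z": 0,"turn": 7},
  {"claw": 0,"x": 0,"y": 0,"z": 0,"turn": 8},
  {"claw": 0,"x": 0,"y": 0,"z": 0,"turn": 9},
  {"claw": 0,"x": 0,"y": 0,"z": 0,"turn": 9},
])

```text
t: 27.45
tcp_pos: [535.3, 204.0, 165.2]
tool_rot: [3.134, 0.0, 1.519]
ft_force: [-0.9, -0.7, -0.2]
grip_width: 23.8
```

```bash
python3 n.py 3
```

```text
t 27.55 [535.31 204.03 165.17  87.03  -0.95  -0.92  -0.49  -0.28   0.1    0.06  23.8 ] q6 0.21
```

apply_moves([
  {"claw": 0,"x": 0,"y": 0,"z": 0,"turn": 1},
  {"claw": 0,"x": 0,"y": 0,"z": 0,"turn": 2},
  {"claw": 0,"x": 0,"y": 0,"z": 0,"turn": 3},
  {"claw": 0,"x": 0,"y": 0,"z": 0,"turn": 4},
  {"claw": 0,"x": 0,"y": 0,"z": 0,"turn": 5},
  {"claw": 0,"x": 0,"y": 0,"z": 0,"turn": 6},
  {"claw": 0,"x": 0,"y": 0,"z": 0,"turn": 7},
  {"claw": 0,"x": 0,"y": 0,"z": 0,"turn": 8},
  {"claw": 0,"x": 0,"y": 0,"z": 0,"turn": 9},
  {"claw": 0,"x": 0,"y": 0,"z": 0,"turn": 9},
])

```text
t: 28.8
tcp_pos: [535.3, 204.0, 165.2]
tool_rot: [3.134, -0.001, 1.362]
ft_force: [-0.4, -0.7, 0.3]
grip_width: 23.4
```

```bash
python3 n.py 3
```

```text
t 28.9 [535.33 204.04 165.18  78.04  -0.02  -0.88   0.25  -0.27   0.08   0.06  23.69] q6 0.37
```

apply_moves([
  {"claw": 0,"x": 0,"y": 0,"z": 0,"turn": 1},
  {"claw": 0,"x": 0,"y": 0,"z": 0,"turn": 2},
  {"claw": 0,"x": 0,"y": 0,"z": 0,"turn": 3},
  {"claw": 0,"x": 0,"y": 0,"z": 0,"turn": 4},
  {"claw": 0,"x": 0,"y": 0,"z": 0,"turn": 5},
  {"claw": 0,"x": 0,"y": 0,"z": 0,"turn": 6},
  {"claw": 0,"x": 0,"y": 0,"z": 0,"turn": 7},
  {"claw": 0,"x": 0,"y": 0,"z": 0,"turn": 8},
  {"claw": 0,"x": 0,"y": 0,"z": 0,"turn": 9},
  {"claw": 0,"x": 0,"y": 0,"z": 0,"turn": 9},
])

```text
t: 30.15
tcp_pos: [535.3, 204.0, 165.2]
tool_rot: [3.135, -0.002, 1.205]
ft_force: [0.1, -0.8, -0.6]
grip_width: 23.8
```

```bash
python3 n.py 3
```

```text
t 30.25 [535.32 204.03 165.18  69.05   0.08  -0.97  -0.37  -0.27   0.     0.34  23.75] q6 0.53
```

The stop is reached, with 0.34 N m measured. Another 2.5° should bring it to about 0.5.

apply_moves([
  {"claw": 0,"x": 0,"y": 0,"z": 0,"turn": 0.5},
  {"claw": 0,"x": 0,"y": 0,"z": 0,"turn": 1},
  {"claw": 0,"x": 0,"y": 0,"z": 0,"turn": 1.5},
  {"claw": 0,"x": 0,"y": 0,"z": 0,"turn": 2},
  {"claw": 0,"x": 0,"y": 0,"z": 0,"turn": 2.5},
  {"claw": 0,"x": 0,"y": 0,"z": 0,"turn": 2.5},
  {"claw": 0,"x": 0,"y": 0,"z": 0,"turn": 2.5},
  {"claw": 0,"x": 0,"y": 0,"z": 0,"turn": 2.5},
  {"claw": 0,"x": 0,"y": 0,"z": 0,"turn": 2.5},
  {"claw": 0,"x": 0,"y": 0,"z": 0,"turn": 2.5},
])

```text
t: 31.5
tcp_pos: [535.3, 204.0, 165.2]
tool_rot: [3.135, -0.002, 1.162]
ft_force: [0.6, -1.9, 0.1]
grip_width: 23.3
```

```bash
python3 n.py 4
```

```text
t 31.65 [535.34 204.04 165.19  66.56  -0.19  -1.03  -0.3   -0.32   0.03   0.45  23.59] q6 0.57
```

About 0.45 N m at the stop, which matches the target. Unwinding 10° to free the socket, then lifting straight up.

apply_moves([
  {"claw": 0,"x": 0,"y": 0,"z": 0,"turn": -3},
  {"claw": 0,"x": 0,"y": 0,"z": 0,"turn": -7},
  {"claw": 0,"x": 0,"y": 0,"z": 0,"turn": -10},
  {"claw": 0,"x": 0,"y": 0,"z": 0,"turn": -10},
  {"claw": 0,"x": 0,"y": 0,"z": -0.003,"turn": -10},
  {"claw": 0,"x": 0,"y": 0,"z": -0.006,"turn": -10},
  {"claw": 0,"x": 0,"y": 0,"z": -0.01,"turn": -10},
  {"claw": 0,"x": 0,"y": 0,"z": -0.015,"turn": -10},
  {"claw": 0,"x": 0,"y": 0,"z": -0.02,"turn": -10},
  {"claw": 0,"x": 0,"y": 0,"z": -0.025,"turn": -10},
])

```text
t: 32.9
tcp_pos: [535.2, 204.1, 190.7]
tool_rot: [3.134, -0.001, 1.336]
ft_force: [0.2, 0.6, -2.7]
grip_width: 23.5
```

```bash
python3 n.py 2
```

```text
t 32.95 [535.28 204.14 190.99  76.56   0.43   0.73  -2.32  -0.03  -0.12  -0.    23.75] q6 0.4
```

Clear of the nut with no load. Lifting out to z≈287.

apply_moves([
  {"claw": 0,"x": 0,"y": 0,"z": -0.008,"turn": 0},
  {"claw": 0,"x": 0,"y": 0,"z": -0.016,"turn": 0},
  {"claw": 0,"x": 0,"y": 0,"z": -0.024,"turn": 0},
  {"claw": 0,"x": 0,"y": 0,"z": -0.032,"turn": 0},
  {"claw": 0,"x": 0,"y": 0,"z": -0.042,"turn": 0},
  {"claw": 0,"x": 0,"y": 0,"z": -0.052,"turn": 0},
  {"claw": 0,"x": 0,"y": 0,"z": -0.064,"turn": 0},
  {"claw": 0,"x": 0,"y": 0,"z": -0.078,"turn": 0},
  {"claw": 0,"x": 0,"y": 0,"z": -0.092,"turn": 0},
  {"claw": 0,"x": 0,"y": 0,"z": -0.096,"turn": 0},
])

```text
t: 34.2
tcp_pos: [534.8, 204.3, 288.6]
tool_rot: [3.132, -0.002, 1.336]
ft_force: [0.6, 0.0, -2.7]
grip_width: 23.6
```

```bash
python3 n.py 2; python3 go.py 586.2 -203 287 37.2
```

```text
t 34.25 [534.8  204.24 288.45  76.56   0.14   0.42  -2.39  -0.03  -0.06   0.03  23.62] q6 0.4
move [-0.3841  0.1446  0.002 ] turn 39.4 | t 34.25 tcp [534.8 204.2 288.4] rpy [ 1.7946e+02 -1.1000e-01  7.6560e+01] F [-0.3  0.8 -2. ] M [-0.05 -0.05  0.04] w 23.6 q [ 0.16  0.4   1.31 -0.    1.42  0.4 ]
```

apply_moves([
  {"claw": 0,"x": -0.02,"y": 0.0075,"z": 0,"turn": -5},
  {"claw": 0,"x": -0.06,"y": 0.0226,"z": 0,"turn": -11},
  {"claw": 0,"x": -0.105,"y": 0.0395,"z": 0,"turn": -17},
  {"claw": 0,"x": -0.155,"y": 0.0583,"z": 0,"turn": -23},
  {"claw": 0,"x": -0.205,"y": 0.0772,"z": 0,"turn": -29},
  {"claw": 0,"x": -0.255,"y": 0.096,"z": 0,"turn": -35},
  {"claw": 0,"x": -0.305,"y": 0.1148,"z": 0,"turn": -41},
  {"claw": 0,"x": -0.35,"y": 0.1318,"z": 0,"turn": -46},
  {"claw": 0,"x": -0.3841,"y": 0.1446,"z": 0.002,"turn": -50.6},
  {"claw": 0,"x": -0.3841,"y": 0.1446,"z": 0.002,"turn": -50.6},
])

```text
t: 35.5
tcp_pos: [585.8, -205.2, 285.6]
tool_rot: [3.135, 0.004, 2.217]
ft_force: [0.6, 0.1, -3.4]
grip_width: 23.8
```

```bash
python3 n.py 5; python3 go.py 586.2 -203 182 127.2
```

```text
t 35.7 [ 586.02 -203.1   286.39  127.1     0.11    0.07   -2.39    0.02   -0.1     0.02   23.74] q6 -1.17
move [-0.0002 -0.0014  0.105 ] turn -0.0 | t 35.7 tcp [ 586.2 -201.9  287. ] rpy [179.56   0.33 127.19] F [ 0.1  0.1 -2. ] M [ 0.04 -0.1  -0.04] w 23.9 q [-0.52  0.51  1.15  0.    1.47 -1.17]
```

The tool has picked up a 0.55° tilt, which moves the mouth about 1.4 mm in +x, so I'll aim at TCP (585,−203). Down to just above the stand, then a look.

apply_moves([
  {"claw": 0,"x": 0,"y": -0.0018,"z": 0.01,"turn": 0},
  {"claw": 0,"x": 0,"y": -0.0018,"z": 0.025,"turn": 0},
  {"claw": 0,"x": 0,"y": -0.0018,"z": 0.045,"turn": 0},
  {"claw": 0,"x": 0,"y": -0.0018,"z": 0.065,"turn": 0},
  {"claw": 0,"x": 0,"y": -0.0018,"z": 0.085,"turn": 0},
  {"claw": 0,"x": 0,"y": -0.0018,"z": 0.098,"turn": 0},
  {"claw": 0,"x": 0,"y": -0.0018,"z": 0.103,"turn": 0},
  {"claw": 0,"x": 0,"y": -0.0018,"z": 0.105,"turn": 0},
  {"claw": 0,"x": 0,"y": -0.0018,"z": 0.105,"turn": 0},
  {"claw": 0,"x": 0,"y": -0.0018,"z": 0.105,"turn": 0},
], newtons=12)

```text
t: 36.95
tcp_pos: [585.9, -203.1, 182.5]
tool_rot: [3.134, 0.007, 2.22]
ft_force: [-0.2, -0.1, -2.8]
grip_width: 23.8
```

```bash
python3 n.py 3; python3 - <<'E'
from h import *
b=shot('side')
d=cv2.resize(b['frame'][190:290,215:305],(540,600),interpolation=cv2.INTER_CUBIC)
cv2.imwrite('pics/c7.png',d[:,:,::-1])
E
python3 go.py 585 -203 165 127.2
```

```text
t 37.05 [ 585.88 -203.07  182.42  127.19   -0.01    0.3    -2.12    0.04   -0.14    0.03   23.84] q6 -1.17
move [ 0.0006 -0.0008  0.0173] turn -0.0 | t 37.1 tcp [ 585.8 -203.   182.3] rpy [179.55   0.36 127.19] F [-0.4  0.3 -1.5] M [-0.02 -0.17  0.04] w 23.9 q [-0.52  0.58  1.31  0.01  1.24 -1.17]
```

View pics/c7.png

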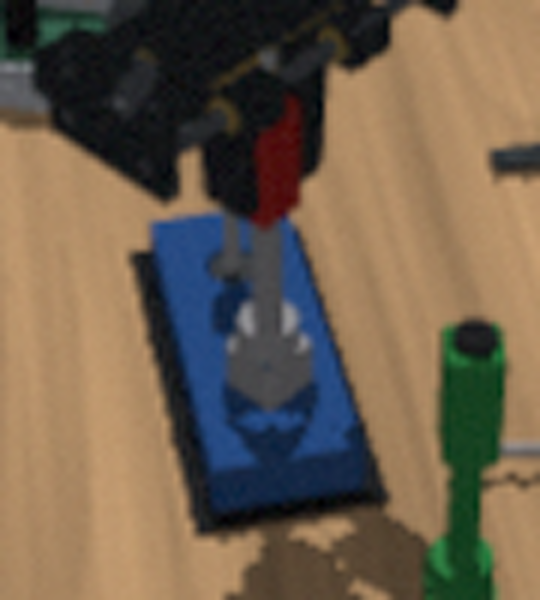

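The socket is centred over its hole (crop hole 225–317, socket about 268). Lowering into it with the light grip.

apply_moves([
  {"claw": 0,"x": 0,"y": 0,"z": 0.004,"turn": 0},
  {"claw": 0,"x": 0,"y": 0,"z": 0.008,"turn": 0},
  {"claw": 0,"x": 0,"y": 0,"z": 0.012,"turn": 0},
  {"claw": 0,"x": 0,"y": 0,"z": 0.016,"turn": 0},
  {"claw": 0,"x": 0,"y": 0,"z": 0.02,"turn": 0},
  {"claw": 0,"x": 0,"y": 0,"z": 0.024,"turn": 0},
  {"claw": 0,"x": 0,"y": 0,"z": 0.027,"turn": 0},
  {"claw": 0,"x": 0,"y": 0,"z": 0.03,"turn": 0},
  {"claw": 0,"x": 0,"y": 0,"z": 0.031,"turn": 0},
  {"claw": 0,"x": 0,"y": 0,"z": 0.031,"turn": 0},
])

```text
t: 38.35
tcp_pos: [586.1, -203.0, 151.2]
tool_rot: [3.134, 0.006, 2.22]
ft_force: [-0.9, -0.4, -2.5]
grip_width: 23.6
```

```bash
python3 n.py 3
```

```text
t 38.45 [ 586.17 -203.06  151.34  127.19   -0.48   -0.19   -2.61   -0.05   -0.12   -0.01   23.6 ] q6 -1.17
```

No contact at mouth z≈9. One more mm, then release.

apply_moves([
  {"claw": 0,"x": 0,"y": 0,"z": 0.001,"turn": 0},
  {"claw": 0,"x": 0,"y": 0,"z": 0.0015,"turn": 0},
  {"claw": 0,"x": 0,"y": 0,"z": 0.0015,"turn": 0},
  {"claw": 0.35,"x": 0,"y": 0,"z": 0.0015,"turn": 0},
  {"claw": 0.4,"x": 0,"y": 0,"z": 0.0015,"turn": 0},
  {"claw": 0.5,"x": 0,"y": 0,"z": 0.0015,"turn": 0},
  {"claw": 0.7,"x": 0,"y": 0,"z": 0.0015,"turn": 0},
  {"claw": 0.9,"x": 0,"y": 0,"z": 0.0015,"turn": 0},
  {"claw": 1,"x": 0,"y": 0,"z": 0.0015,"turn": 0},
  {"claw": 1,"x": 0,"y": 0,"z": 0.0015,"turn": 0},
])

```text
t: 39.7
tcp_pos: [586.2, -203.1, 149.9]
tool_rot: [3.134, 0.006, 2.22]
ft_force: [-0.5, -0.1, -0.7]
grip_width: 81.7
```

```bash
python3 n.py 2
```

```text
t 39.75 [ 586.19 -203.07  149.87  127.19   -0.17   -0.16   -0.5     0.     -0.14   -0.     83.9 ] q6 -1.17
```

Released. Rising straight up.

apply_moves([
  {"claw": 1,"x": 0,"y": 0,"z": -0.008,"turn": 0},
  {"claw": 1,"x": 0,"y": 0,"z": -0.02,"turn": 0},
  {"claw": 1,"x": 0,"y": 0,"z": -0.035,"turn": 0},
  {"claw": 1,"x": 0,"y": 0,"z": -0.055,"turn": 0},
  {"claw": 1,"x": 0,"y": 0,"z": -0.075,"turn": 0},
  {"claw": 1,"x": 0,"y": 0,"z": -0.095,"turn": 0},
  {"claw": 1,"x": 0,"y": 0,"z": -0.115,"turn": 0},
  {"claw": 1,"x": 0,"y": 0,"z": -0.13,"turn": 0},
  {"claw": 1,"x": 0,"y": 0,"z": -0.13,"turn": 0},
  {"claw": 1,"x": 0,"y": 0,"z": -0.13,"turn": 0},
])

```text
t: 41.0
tcp_pos: [584.7, -203.0, 279.2]
tool_rot: [3.134, 0.005, 2.22]
ft_force: [0.3, 0.4, -0.8]
grip_width: 87.9
```

```bash
python3 n.py 2; python3 - <<'E'
from h import *
b=shot('side','side_end')
g=cv2.imread('pics/side0.png')
print('grip',mark_of(b,'driver_grip')[:2],'mouth',mark_of(b,'driver_mouth')[:2])
E
```

```text
t 41.05 [ 584.69 -202.94  279.1   127.19    0.22    0.79   -0.71    0.     -0.08    0.     87.95] q6 -1.17
grip [{'location': [292.0, 254.6], 'conf': 0.83}, {'location': [260.7, 228.9], 'conf': 0.78}] mouth [{'location': [258.8, 263.4], 'conf': 0.87}, {'location': [289.0, 294.5], 'conf': 0.83}]
```

View pics/side_end.png

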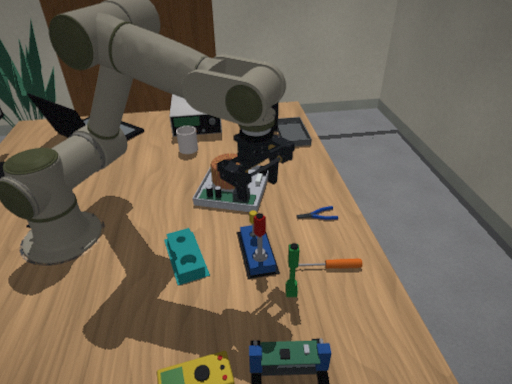

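The driver stands upright in its hole at (260,225–258), exactly as at the start. The gripper is clear and the bystanders in view haven't moved. Handing in.

```bash
python3 -c "
from rig import *
print(job_done())"
```

```text
the job is handed in; nothing more can be done
None
```

The nut was tightened to its stop, the driver is back in its own hole, and I handed the job in at about 41 s. No verdict was reported.

- **Seating:** My first well position was about 4 mm off in y, so the first 81° of clockwise search failed. After recentring by feel, the socket dropped over the nut. It seated fully with about 1.6 N of push and a calculated mouth height about 1 mm below the washer's rest height.
- **Tightening:** The nut came up firm after about 80° clockwise, and I stopped at a measured wrist torque of 0.45 N m. I unwound 10° before lifting, so the nut is unloaded.
- **Return:** In the last side picture the driver stands upright in the blue stand's hole, as at the start. The gripper is open and clear, with no force on it.
- **Bystanders:** Those in view look unmoved by eye, but I did not measure them. The solder spool was hidden behind the arm in that picture; I never went near it.
- **Not directly checked:** I had no reading of the nut's turn or the pad twist. The stop and load are inferred from the wrist torque. The camera networks were off by several mm or more at times, so I relied on my own fits and on feel.

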